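# Ready the feeding station of a classroom observation hive

## Task

Get the hive's feeding station ready: put every feed cup that is out into a socket of its own, turning it under light pressure until its lugs drop into the slots and it stands fully down, and slide the tunnel block along its rail from the open end, past the detent, until it is home and the detent has sprung up behind it. Only when all cups and the tunnel block are in place, slide the gate fully open. Leave the jar, the brush and the mug where they are.

Things in the scene. Friction and masses are not known exactly. Their poses are not given: they have to be found in the camera images.
- cup1_center (a point): upright feed cup, plastic, 78 high, 150 g; point on its axis, 39 above its underside. Body 52 across, 38 high, foot tapering to 40 over the lowest 11 mm; two opposite lugs along its x, 72 tip to tip, 10 wide, from 16 to 28 above the underside; on top a grip fin, 46 long (x), 16 thick (y), from 38 to 78 above the underside. A half turn leaves it the same. Three or all of cup1 to cup4 are out; an absent one reads None.
- cup2_center (a point): a feed cup exactly like cup1, same point and axes; reads None if absent.
- cup3_center (a point): a feed cup exactly like cup1, same point and axes; reads None if absent.
- cup4_center (a point): a feed cup exactly like cup1, same point and axes; reads None if absent.
- dock1 (a point): floor of a socket, middle of its well, on the board's top; z up, x as the station's (neighbours 105 apart). Fixed green eight-sided ring 89 across, 30 high; well 55 across, open above, with two opposite slots 18 wide, 80 end to end. The slots' line is within 0.6 rad of this x, differs from socket to socket and is NOT given by this pose: look, or feel by turning the cup (see dock2).
- dock2 (a point): as dock1, with its own slot direction. Out of line, a cup's lugs rest on the rim, its underside 14 mm above the floor; when lined up within about 0.1 rad (either way round) it goes down the last 14 mm and stands on the floor, lug tops 2 mm below the rim. Any cup fits any socket.
- dock3 (a point): as dock1 and dock2, with its own slot direction.
- dock4 (a point): as dock1 and dock2, with its own slot direction.
- station: the feeding station: a fixed wooden board 320 (x) x 350 (y) x 18 thick on the table; origin on its underside, 50 mm off its middle (board from y -125 to 225, x -160 to 160). In its frame docks 1 to 4 stand at (-70, 60), (35, 60), (-70, 165), (35, 165); the rail runs along x at y -60; the gate is at x 105, y -38 (shut) to -82 (open).
- tunnel_center (a point): the tunnel block, loose, wooden, 250 g; the point is at its centre, 29 above its underside. Foot plate 80 (x) x 66 (y) x 8 thick, on it a block 70 (x) x 44 (y), from 8 to 58 above the underside. A half turn leaves it the same. It slides along its x.
- landing (a point): on the board's top face, the spot where the tunnel block is first set down (its foot centred here, its x along this x), in front of the open end of the rail; the board there is flat and free, with two flared guides 16 high beginning about 15 mm beyond this point along +x, which narrow to the rail.
- home (a point): on the board's top face, under the tunnel block's centre when it is home, 115 mm along +x from the landing. Rail: aluminium walls 69 apart inside, with lips over the foot plate, 50 apart, undersides 10.5 and tops 16 above the board, from 57 short of this point to 48 beyond. An end stop 20 high stops the block 3 mm past this point.
- detent (a joint): spring detent, a brass hump 3 mm high in the rail's floor, its crest 50 mm short of the home point; the value is how far it is pushed down (m), 0 = fully up. Pushing the foot plate over it takes about 5 to 10 N; when the block is home the hump springs up behind the foot plate.
- gate (a joint): the gate slide: 0 = shut, 0.044 = fully open, in m, moving along the station's -y; it stays where it is left and takes about 2 N.
- gate_tab (a point): on the gate's upright wooden tab, 12 mm below its top: tab 30 (x) x 14 (y), its top 75 mm above the table and 57 above the board. Its axes are the station's.
- jar_center (a point): a bystander: amber jar, 72 across, 100 high; the point is half-way up.
- brush: a bystander: a brush lying on the table.
- pot_center (a point): a bystander: white mug, 80 across, 90 high; the point is half-way up.
Things that resemble listed ones, but are neither listed nor needed, are in the scene too. What is shaped like the part that bears cup2_center but blue is not meant.

How it is judged:
By the outcome, as a careful person would: the job done as asked, in the order asked, and still so for the second after the job is handed in, with the robot touching nothing.
Of cup1, cup2, cup3, cup4 only 3 to 4 are there at a start; the rules pass over those that are not, and their reading is None.
At some moment in a run one of cup1, cup2, cup3, cup4, tunnel may be knocked a few centimetres aside while the robot is not near it.
It also fails if it takes over 210 s, if anything falls off the work surface, if the arm or the gripper's body presses on something with over 40 N, if the wrist force passes 120 N, or if a joint passes its speed limit or range.

## Robot

A 7-joint arm with a two-finger parallel gripper is mounted at the origin on the work surface. World frame = base frame: x ahead of the robot, y to its left, z up, the work surface at z = 0. Lengths are in m, angles in rad, forces in N, time in s.
With the tool pointing down it reaches from about 0.425 to 0.875 m from the base axis. Payload 4.7 kg.
Tool frame: the origin (TCP) lies midway between the tips of the shut fingers; the grasp point (between the pads) lies 19 mm behind it; z points along the fingers, y is the direction in which the jaws open and shut (so a half turn about z gives the same grasp; the last joint's range is limited). The gripper opens to 87 mm and grips with 3 to 60 N. Pads are 19 mm wide; open, the fingers measure 117 mm over their backs; the gripper's body (75 mm by 190 mm) begins 51 mm behind the grasp point.
Start: joints at [1.316, 0.321, -0.07, 1.45, 0.023, 1.371, -0.057], TCP at [0.173, -0.627, 0.223] pointing down, gripper open.
Joint ranges: [-2.86, 2.86], [-0.3, 2.09], [-1.38, 1.24], [0.06, 2.45], [-1.56, 4.7], [0.09, 2.05], [-2.69, 2.69]. Speed limits (rad/s): [2.57, 2.57, 3.14, 3.14, 3.14, 3.14, 3.14].

## Interface

Orientations are given as a rotation vector (axis times angle).
In Python, from bench import monitor, eyes, order gives the robot as it stands. The module is installed in compiled form; this text tells all that it offers.
- The arm moves only by the shell command python3 -m pendant 'ROWS' [FORCE]. ROWS is JSON, a list of rows, each a list of 3 entries, a list of its own where there are three numbers: the turn, a rotation vector about the tool's x, y, z in degrees, then the shift along the tool's x, y, z in m, then the gripper command: -1 is fully open, 1 is shut, values between are in proportion. In form: [[[rx, ry, rz], [tx, ty, tz], hand], ...]. A call has 1 to 8 rows; each row shifts and turns the commanded pose from where the row before left it, along the tool's axes as they then stand; what a row does not reach is not made up. A row lasts 1/8 s, in which the tool goes at most 62.5 mm and 10.7 degrees, less where a joint would pass 70% of its speed; a pose out of reach is approached as far as the arm can. A call is refused whole if a number of a shift passes 0.0625 or a number of a turn 10.7, either way. A call with a gripper value outside its range is refused whole. The fingers move at their own pace and stop on an object; FORCE is the grip in N (left out, the last holds). Time passes only in rows, so rows that do not move let the fingers close. It gives the time, the measured TCP pose, the force and the opening at its end, in the units of the state.
- monitor.get_state(): the state, without advancing time (a new reading comes with each control period).
- eyes.get_image(name): name is "scene" or "side" or "wrist"; returns a dict with "color" (400x640x3 uint8, red, green, blue), "range_z" (400x640 float32, m along the optical axis (not along the pixel's ray), 0 where there is no reading), "fx", "fy", "cx", "cy" (pixels), "world_to_cam" (4x4, takes a point from world to camera coordinates). Camera axes: x right, y up, looking along -z (the intrinsics and any distortion apply to the point x, -y, -z); pixel columns grow to the right and rows downward; lengths in m; the calibration is good to about 2 mm. A picture is of the moment at which its call begins.
- order.close_job(): hands the job in, once; it reports no verdict.
The state is a dict: "time": time; "joint_positions": joint angles; "qd": joint speeds; "joint_torque": joint torques, N m; "position": TCP position; "tool_rot": TCP orientation; "ft_force": force on the tool from outside, world axes, zero at the start; "torque": the same for the moment, N m; "grip_width": opening from 0.0 (shut) to 1.0 (fully open).
Only numpy, scipy, OpenCV 4.12 (cv2) and the standard library are available. Lean on these libraries where they do the work, as an engineer would, in place of code of your own. Each camera call takes 0.05 s, during which the arm holds its last target.

## Working session

There is one attempt and no reset: what is moved stays moved. The work goes in short steps, Python scripts to look and compute and a shell command to move; the robot and the scene stay as the last step left them, time stands still between calls to the robot, and variables do not carry over. Pictures are saved under pics/ and viewed, and the job is handed in when it is done.

```bash
mkdir -p pics; cat > h.py <<'E'
import numpy as np, cv2
from bench import monitor, eyes, order
def grab(n,tag):
    im=eyes.get_image(n); cv2.imwrite(f'pics/{tag}.png',im['color'][:,:,::-1]); np.savez(f'pics/{tag}.npz',**{k:np.array(v) for k,v in im.items()}); return im
def load(tag): return dict(np.load(f'pics/{tag}.npz'))
def cloud(im):
    z=im['range_z']; v,u=np.mgrid[0:400,0:640]
    x=(u-im['cx'])/im['fx']*z; y=(v-im['cy'])/im['fy']*z
    P=np.stack([x,-y,-z,np.ones_like(z)],-1); W=P@np.linalg.inv(im['world_to_cam']).T
    W=W[...,:3]; W[z<=0]=np.nan; return W
def proj(im,p):
    p=np.atleast_2d(p); c=np.c_[p,np.ones(len(p))]@im['world_to_cam'].T
    return np.c_[im['cx']+im['fx']*c[:,0]/-c[:,2], im['cy']+im['fy']*-c[:,1]/-c[:,2]]
E
python3 - <<'E'
from h import *
for n in ['scene','side','wrist']:
    im=grab(n,n+'0'); print(n,im['fx'],im['cx'],im['cy'],np.linalg.inv(im['world_to_cam']).round(3).tolist(), im.keys())
print(monitor.get_state())
E
```

```text
scene 432.69810613415666 325.20578751323757 205.02155253997668 [[0.204, -0.756, 0.622, 1.389], [0.979, 0.157, -0.131, -0.1], [0.002, 0.636, 0.772, 1.067], [0.0, 0.0, 0.0, 1.0]] dict_keys(['color', 'range_z', 'fx', 'fy', 'cx', 'cy', 'world_to_cam'])
side 428.6408709818279 316.43368680843173 200.2682000269175 [[-0.975, 0.158, -0.158, 0.391], [-0.223, -0.709, 0.669, 0.853], [-0.007, 0.687, 0.726, 0.947], [0.0, 0.0, 0.0, 1.0]] dict_keys(['color', 'range_z', 'fx', 'fy', 'cx', 'cy', 'world_to_cam'])
wrist 288.23702610487584 318.8195021015992 197.59122214058658 [[0.265, 0.931, 0.249, 0.241], [-0.964, 0.257, 0.068, -0.608], [-0.001, -0.258, 0.966, 0.384], [0.0, 0.0, 0.0, 1.0]] dict_keys(['color', 'range_z', 'fx', 'fy', 'cx', 'cy', 'world_to_cam'])
{'time': 0.15, 'joint_positions': array([ 1.3160998 ,  0.32169405, -0.07008273,  1.45138747,  0.02262001,
        1.37082301, -0.05688107]), 'qd': array([-0.00053902, -0.00360637, -0.0001705 , -0.00509261, -0.00074666,
       -0.00058956, -0.00022892]), 'joint_torque': array([ 6.18531249e-04, -4.91793537e+01, -4.04399335e-01, -3.12876356e+01,
       -6.39261492e-02,  4.05391830e-02,  1.08577433e-04]), 'position': array([ 0.17245523, -0.62626435,  0.22168959]), 'tool_rot': array([-3.11177253e+00, -4.20824851e-01,  4.86563263e-04]), 'ft_force': array([-0.09161452, -0.09352786, -0.5506674 ]), 'torque': array([-0.02868222,  0.01843732,  0.00072353]), 'grip_width': 0.997928639587676}
```

View pics/scene0.png

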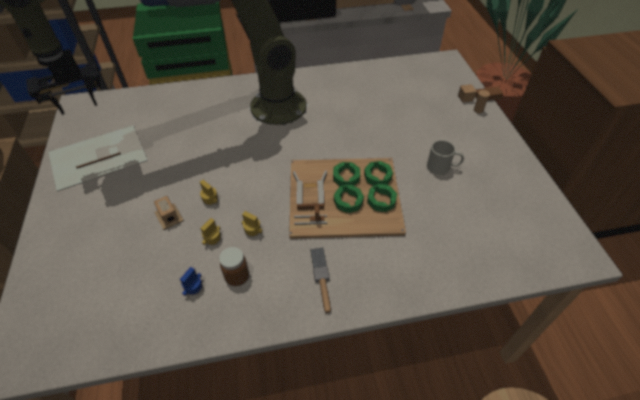

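View pics/side0.png

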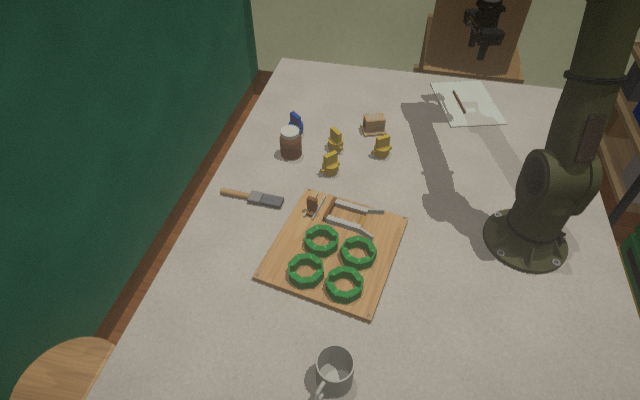

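View pics/wrist0.png

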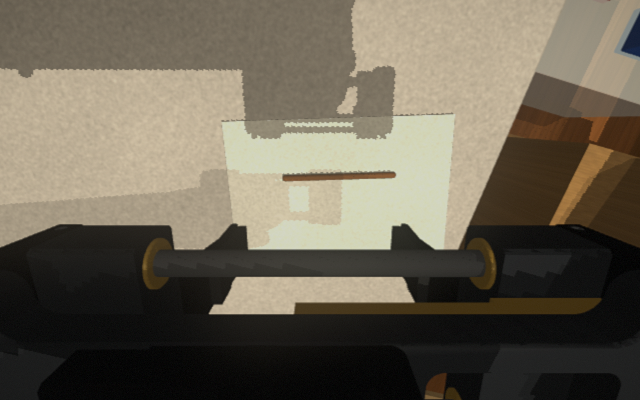

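The pictures show three yellow cups: scene (208,192), (211,231) and (251,223). The tunnel block is at (167,211), the blue decoy at (191,281), and the board is around (347,197). Next I measure them.

```bash
python3 - <<'E'
from h import *
for t in ['scene0','side0']:
    im=load(t); W=cloud(im); C=im['color'].astype(int)
    hsv=cv2.cvtColor(im['color'],cv2.COLOR_RGB2HSV)
    ok=np.isfinite(W[...,2])&(W[...,2]>-0.05)&(W[...,2]<.2)&(W[...,0]>.2)&(W[...,0]<1.2)
    def comps(name,m):
        m=m&ok
        n,l,s,c=cv2.connectedComponentsWithStats(m.astype(np.uint8))
        for i in range(1,n):
            if s[i,4]>25:
                P=W[l==i]; print(t,name,c[i].round(),s[i,4],'med',np.median(P,0).round(3),'min',np.percentile(P,3,0).round(3),'max',np.percentile(P,97,0).round(3))
    H,S,V=hsv[...,0].astype(int),hsv[...,1],hsv[...,2]
    comps('yellow',(H>20)&(H<34)&(S>140)); comps('green',(H>45)&(H<85)&(S>120)); comps('blue',(H>100)&(H<130)&(S>140))
    comps('raised',(W[...,2]>.03))
    tb=ok&(abs(W[...,2])<.01); print('table z',np.median(W[tb][:,2]))
for t,(x0,x1,y0,y1),s in [('scene0',(140,280,160,310),5),('scene0',(280,420,145,245),5),('side0',(250,420,180,325),5),('side0',(270,400,100,185),6)]:
    im=load(t); c=cv2.resize(im['color'][y0:y1,x0:x1],None,fx=s*.95,fy=s*.95,interpolation=cv2.INTER_CUBIC)
    c=np.clip(c*1.6,0,255).astype(np.uint8)
    c=c[:600,:800]; cv2.imwrite(f'pics/crop_{t}_{x0}.png',c[:,:,::-1])
E
```

```text
scene0 yellow [208. 193.] 214 med [ 0.451 -0.275  0.04 ] min [ 0.426 -0.294  0.022] max [ 0.462 -0.258  0.079]
scene0 yellow [251. 224.] 250 med [ 0.599 -0.157  0.044] min [ 0.579 -0.175  0.023] max [ 0.611 -0.137  0.08 ]
scene0 yellow [210. 232.] 272 med [ 0.606 -0.272  0.044] min [ 0.583 -0.292  0.024] max [ 0.618 -0.256  0.08 ]
scene0 green [380. 186.] 553 med [0.526 0.258 0.046] min [0.429 0.216 0.031] max [0.607 0.304 0.051]
scene0 green [347. 187.] 546 med [0.508 0.158 0.046] min [0.409 0.113 0.031] max [0.591 0.202 0.051]
scene0 blue [191. 282.] 320 med [ 0.758 -0.329  0.045] min [ 0.736 -0.348  0.026] max [ 0.772 -0.313  0.079]
scene0 raised [607.  96.] 4232 med [0.335 1.135 0.137] min [0.207 1.099 0.037] max [0.431 1.297 0.154]
scene0 raised [484. 101.] 44 med [0.203 0.761 0.059] min [0.2   0.749 0.034] max [0.208 0.772 0.08 ]
scene0 raised [443. 155.] 680 med [0.457 0.499 0.066] min [0.406 0.456 0.033] max [0.483 0.557 0.091]
scene0 raised [380. 185.] 877 med [0.526 0.261 0.046] min [0.423 0.215 0.031] max [0.607 0.31  0.051]
scene0 raised [347. 186.] 872 med [0.507 0.16  0
[... 2103 characters left out ...]
.047 0.059] min [0.582 0.038 0.033] max [0.61  0.052 0.074]
side0 raised [344. 212.] 387 med [0.507 0.028 0.032] min [ 0.436 -0.004  0.03 ] max [0.554 0.084 0.037]
side0 raised [313. 255.] 1322 med [0.554 0.22  0.045] min [0.507 0.116 0.031] max [0.6   0.298 0.049]
side0 raised [366. 232.] 31 med [0.43  0.099 0.032] min [0.412 0.087 0.03 ] max [0.449 0.11  0.035]
side0 raised [358. 251.] 666 med [0.441 0.175 0.045] min [0.4   0.13  0.031] max [0.483 0.215 0.049]
side0 raised [344. 283.] 742 med [0.458 0.283 0.045] min [0.418 0.234 0.031] max [0.5   0.318 0.049]
side0 raised [333. 369.] 1087 med [0.444 0.506 0.07 ] min [0.404 0.459 0.033] max [0.476 0.557 0.09 ]
table z -0.0019097925311856723
```

View pics/crop_scene0_140.png

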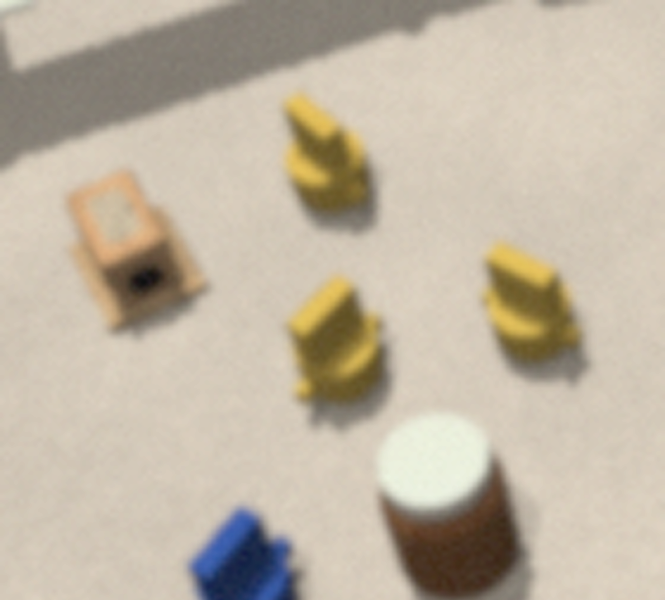

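View pics/crop_scene0_280.png

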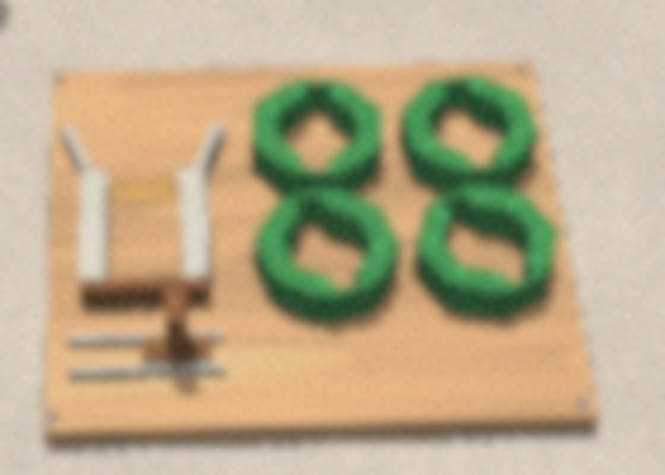

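View pics/crop_side0_250.png

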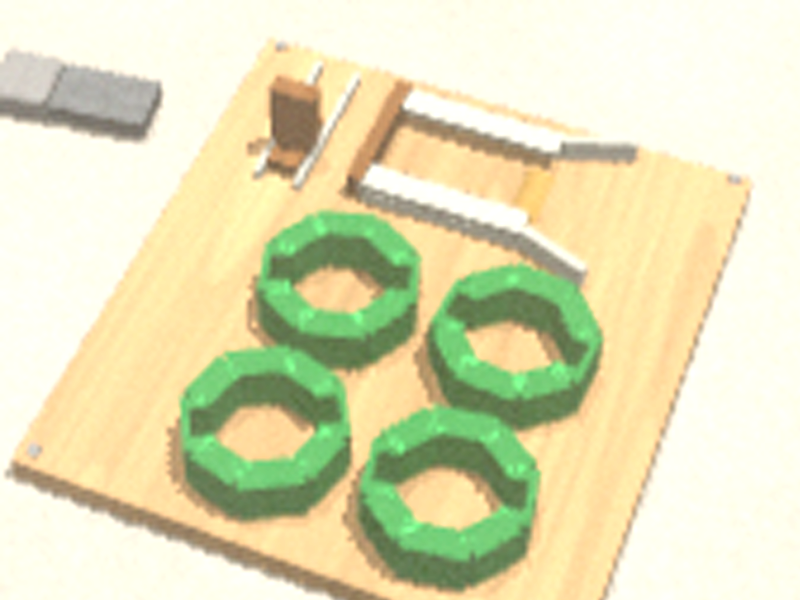

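```bash
cat > fit.py <<'E'
from h import *
from scipy.optimize import minimize
def rect(P):
    (c,s,a)=cv2.minAreaRect((P[:,:2]*1000).astype(np.float32)); return np.round(c,1),np.round(s,1),round(a,1)
if __name__=='__main__':
  for t in ['scene0','side0']:
    W=cloud(load(t)); z=W[...,2]
    # board top edges
    m=(z>.012)&(z<.024)&(W[...,0]>.3)&(W[...,0]<.75)&(W[...,1]>-.1)&(W[...,1]<.4)
    m2=((z>.012)&(z<.085)&(W[...,0]>.3)&(W[...,0]<.75)&(W[...,1]>-.1)&(W[...,1]<.4)).astype(np.uint8)
    n,l,s,c=cv2.connectedComponentsWithStats(m2); i=1+s[1:,4].argmax(); P=W[l==i]; P=P[P[:,2]<.03]; print(t,'board',rect(P))
    mt=(z>.068)&(z<.09)
    for nm,(x,y) in dict(A=(.44,-.275),B=(.59,-.155),C=(.595,-.272),blue=(.75,-.33)).items():
        q=mt&(abs(W[...,0]-x)<.045)&(abs(W[...,1]-y)<.045); print(t,nm,q.sum(),rect(W[q]),W[q].mean(0).round(4))
    q=(z>.05)&(z<.07)&(abs(W[...,0]-.485)<.07)&(abs(W[...,1]+.4)<.06); print(t,'tunnel',q.sum(),rect(W[q]),W[q].mean(0).round(4))
    q=(z>.066)&(z<.09)&(abs(W[...,0]-.6)<.04)&(abs(W[...,1]-.045)<.04); print(t,'tab',q.sum(),rect(W[q]),W[q].mean(0).round(4))
E
python3 fit.py
```

```text
scene0 board (array([511. , 148.3]), array([350.2, 327.4]), 80.2)
scene0 A 73 (array([ 435.8, -276.7]), array([47.6, 17.9]), 37.1) [ 0.4381 -0.276   0.076 ]
scene0 B 94 (array([ 587.9, -156.4]), array([46.2, 19.1]), 46.4) [ 0.5882 -0.1555  0.0761]
scene0 C 96 (array([ 593.8, -276.1]), array([17.7, 44.8]), 48.0) [ 0.5959 -0.2758  0.076 ]
scene0 blue 125 (array([ 748.8, -332.9]), array([18.4, 45. ]), 53.0) [ 0.7491 -0.333   0.0756]
scene0 tunnel 276 (array([ 479.7, -405.3]), array([73.3, 43.3]), 21.4) [ 0.4826 -0.4045  0.057 ]
scene0 tab 42 (array([601.3,  41.5]), array([11.9, 26.9]), 78.8) [0.6016 0.0414 0.0739]
side0 board (array([509. , 148.7]), array([353.8, 320.3]), 80.2)
side0 A 67 (array([ 434. , -274.4]), array([48.5, 20.4]), 40.4) [ 0.4329 -0.2731  0.0735]
side0 B 70 (array([ 583.3, -152.7]), array([47.4, 19.5]), 49.3) [ 0.5828 -0.1521  0.0744]
side0 C 61 (array([ 590. , -273.2]), array([19.9, 47.9]), 49.5) [ 0.5889 -0.271   0.0737]
side0 blue 51 (array([ 744.2, -331.6]), array([18.1, 48.9]), 48.0) [ 0.7446 -0.3303  0.0742]
side0 tunnel 161 (array([ 477.2, -403. ]), array([68.6, 49.5]), 22.0) [ 0.4771 -0.4014  0.0547]
side0 tab 52 (array([596.1,  43.8]), array([16.3, 28.4]), 74.6) [0.5958 0.0439 0.0711]
```

```bash
cat >> h.py <<'E'
ST=np.array([.5015,.0993]); YAW=np.deg2rad(-9.8)
def st2w(x,y,z=0): 
    c,s=np.cos(YAW),np.sin(YAW); return np.array([ST[0]+c*x-s*y, ST[1]+s*x+c*y, z])
def top(im,zp,x0,x1,y0,y1,s=2.0):
    # rectified view in station frame, plane z=zp; col = station x mm, row = -station y
    w,h=int((x1-x0)*s),int((y1-y0)*s)
    uu,vv=np.meshgrid(np.arange(w)/s+x0, y1-np.arange(h)/s)
    c,sn=np.cos(YAW),np.sin(YAW); X=uu/1000;Y=vv/1000
    P=np.stack([ST[0]+c*X-sn*Y,ST[1]+sn*X+c*Y,np.full_like(X,zp)],-1).reshape(-1,3)
    q=proj(im,P).astype(np.float32).reshape(h,w,2)
    return cv2.remap(im['color'],q[...,0],q[...,1],cv2.INTER_CUBIC)
E
python3 - <<'E'
from h import *
for t in ['scene0','side0']:
    im=load(t)
    a=top(im,.048,-160,160,-125,225,1.7); a=np.clip(a*1.5,0,255).astype(np.uint8)
    for p in [(-70,60),(35,60),(-70,165),(35,165)]:
        u,v=int((p[0]+160)*1.7),int((225-p[1])*1.7); cv2.circle(a,(u,v),int(44.5*1.7),(255,0,0),1); cv2.circle(a,(u,v),2,(255,0,0),-1)
    cv2.imwrite(f'pics/top_{t}.png',a[:,:,::-1])
    b=top(im,.034,-160,160,-125,25,2.4); b=np.clip(b*1.5,0,255).astype(np.uint8)
    for g in range(-150,160,10):
        cv2.line(b,(int((g+160)*2.4),0),(int((g+160)*2.4),4 if g%50 else 12),(255,0,0),1)
    cv2.line(b,(0,int(85*2.4)),(760,int(85*2.4)),(255,0,0),1)
    cv2.imwrite(f'pics/rail_{t}.png',b[:,:,::-1])
E
```

```text
(no output)
```

View pics/top_scene0.png

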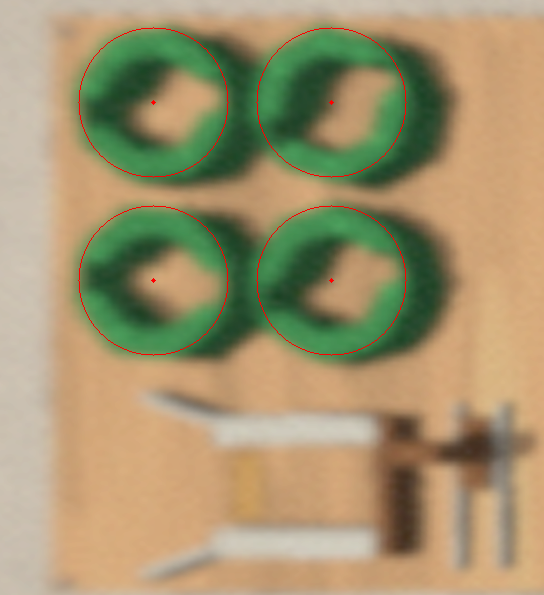

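View pics/top_side0.png

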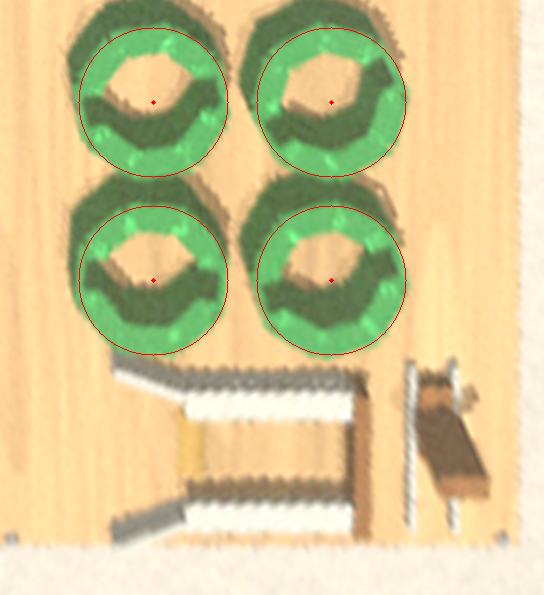

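View pics/rail_scene0.png

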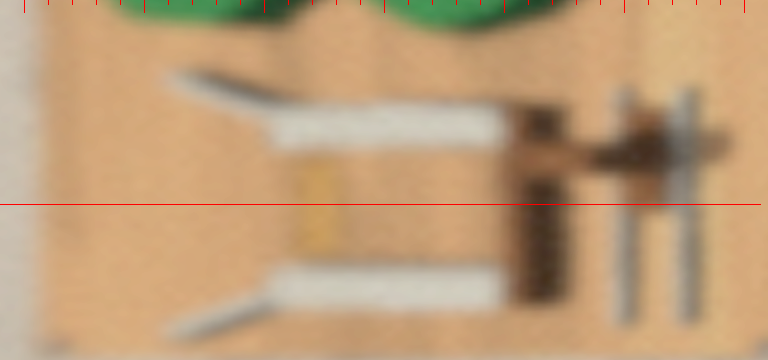

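View pics/rail_side0.png

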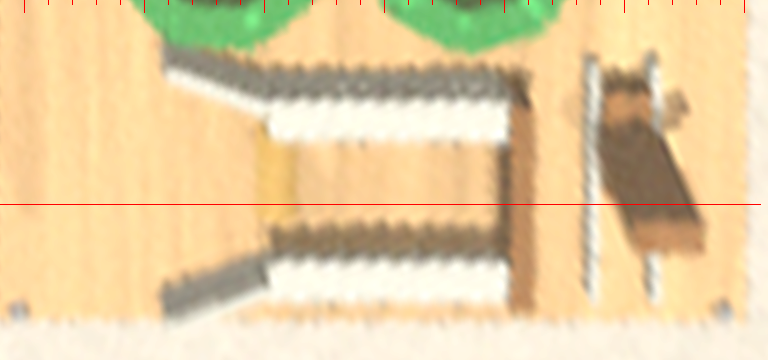

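The top views show the board pose is right to about 3 mm. Home is near station x 8 and the landing near x -106. I'll write a helper that works out how far to go.

```bash
cat >> h.py <<'E'
from scipy.spatial.transform import Rotation as R
def pose():
    s=monitor.get_state(); r=R.from_rotvec(s['tool_rot']).as_matrix(); return s,s['position'],r
def go(x,y,z,yawdeg=None):
    """print shift in current tool axes and the turn rz (deg, tool z) to do AFTER it"""
    s,p,r=pose(); d=r.T@(np.array([x,y,z])-p); yaw=np.degrees(np.arctan2(r[1,0],r[0,0]))
    print('t %.2f pos %s yaw %.1f tilt %s  F %s  w %.3f'%(s['time'],p.round(4),yaw,r[:2,2].round(3),s['ft_force'].round(1),s['grip_width']))
    print('shift(tool) mm',(d*1000).round(1))
    if yawdeg is not None:
        e=(yawdeg-yaw+90)%180-90; print('rz after:',round(-e,1),' alt',round(-(e-180*np.sign(e)),1), 'j7',s['joint_positions'][6].round(2), 'j1',s['joint_positions'][0].round(2))
E
python3 -c "
from h import *
go(.436,-.275,.25,39)
go(.46,-.19,.40,-9.8)"
```

```text
t 0.15 pos [ 0.1725 -0.6263  0.2217] yaw 15.4 tilt [-0.001  0.001]  F [-0.1 -0.1 -0.6]  w 0.998
shift(tool) mm [ 347.4 -268.7  -27.9]
rz after: -23.6  alt 156.4 j7 -0.06 j1 1.32
t 0.15 pos [ 0.1725 -0.6263  0.2217] yaw 15.4 tilt [-0.001  0.001]  F [-0.1 -0.1 -0.6]  w 0.998
shift(tool) mm [ 393.1 -344.5 -177.8]
rz after: 25.2  alt -154.8 j7 -0.06 j1 1.32
```

```bash
python3 -m pendant '[[[0,0,0],[0.0434,-0.0336,-0.004],-1],[[0,0,0],[0.0434,-0.0336,-0.004],-1],[[0,0,0],[0.0434,-0.0336,-0.004],-1],[[0,0,0],[0.0434,-0.0336,-0.004],-1],[[0,0,0],[0.0434,-0.0336,-0.004],-1],[[0,0,0],[0.0434,-0.0336,-0.004],-1],[[0,0,0],[0.0434,-0.0336,-0.004],-1],[[0,0,0],[0.0434,-0.0336,-0.004],-1]]'
python3 -m pendant '[[[0,0,-8],[0,0,0],-1],[[0,0,-8],[0,0,0],-1],[[0,0,-7.6],[0,0,0],-1],[[0,0,0],[0,0,0],-1],[[0,0,0],[0,0,0],-1]]'
python3 -c "
from h import *
go(.436,-.275,.25,39); grab('wrist','w1')"
```

```text
time: 1.15
position: [0.4366, -0.2737, 0.2546]
tool_rot: [3.113, 0.421, -0.0]
ft_force: [0.9, -0.9, 0.2]
grip_width: 0.998
time: 1.78
position: [0.4358, -0.2753, 0.2544]
tool_rot: [-2.962, -1.045, 0.0]
ft_force: [-0.0, 0.1, -0.1]
grip_width: 1.0
t 1.77 pos [ 0.4358 -0.2753  0.2544] yaw 38.9 tilt [-0.  0.]  F [-0.   0.1 -0.1]  w 1.000
shift(tool) mm [ 0.3 -0.2  4.4]
rz after: -0.1  alt 179.9 j7 -0.39 j1 0.9
```

View pics/w1.png

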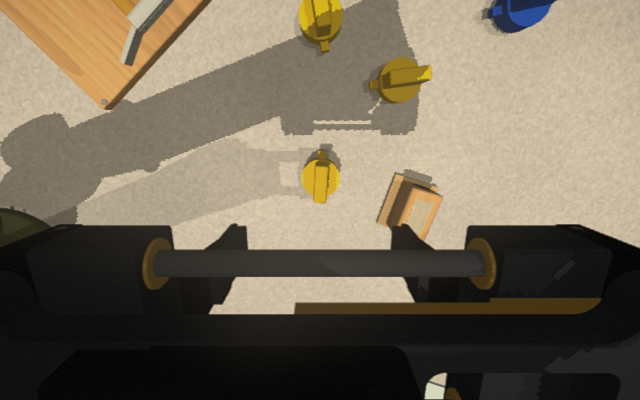

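The wrist view shows cup A at (320,178), B at (320,20), C at (400,80) and the tunnel at (412,205).

```bash
cat > wm.py <<'E'
import sys
from fit import *
def meas(t,pts,zlo=.068,zhi=.09,r=.045):
    W=cloud(load(t)); z=W[...,2]
    for (x,y) in pts:
        for _ in range(2):
            q=(z>zlo)&(z<zhi)&(np.hypot(W[...,0]-x,W[...,1]-y)<r)
            if q.sum()<10: print('none',x,y); break
            c,s,a=rect(W[q]); x,y=c/1000
            (x,y)=(float(x),float(y))
        else: print(t,q.sum(),c,s,'long axis deg',round(a if s[0]>s[1] else a+90-180,1), 'z',np.median(W[q][:,2]).round(4))
E
python3 -c "
from wm import *
meas('w1',[(.436,-.275),(.585,-.155),(.592,-.273)])
meas('w1',[(.479,-.404)],.05,.07,.06)
print(proj(load('w1'),[[.4358,-.2753,.2544],[.436,-.275,0.078]]))
"
```

```text
w1 497 [ 434.1 -278.7] [45.7 15.9] long axis deg 35.9 z 0.0779
w1 450 [ 577.6 -165.1] [26.2 16. ] long axis deg 48.7 z 0.0775
w1 694 [ 590.9 -277.9] [16.  45.7] long axis deg -43.7 z 0.0777
w1 1453 [ 480.2 -406.1] [64.8 43.7] long axis deg 21.9 z 0.0582
[[318.40550455 241.08679453]
 [318.52602661 181.28407005]]
```

```bash
python3 -c "
from h import *
go(.4343,-.2775,.046,36.5)"
```

```text
t 1.82 pos [ 0.4359 -0.2753  0.2544] yaw 38.9 tilt [-0.  0.]  F [ 0.4 -0.3 -0.2]  w 0.998
shift(tool) mm [ -2.6   0.7 208.4]
rz after: 2.4  alt -177.6 j7 -0.39 j1 0.9
```

```bash
python3 -m pendant '[[[0,0,2.4],[-0.0026,0.0007,0.04],-1],[[0,0,0],[0,0,0.05],-1],[[0,0,0],[0,0,0.05],-1],[[0,0,0],[0,0,0.04],-1],[[0,0,0],[0,0,0.028],-1],[[0,0,0],[0,0,0],-1]]'
python3 -m pendant '[[[0,0,0],[0,0,0],1],[[0,0,0],[0,0,0],1],[[0,0,0],[0,0,0],1],[[0,0,0],[0,0,0],1],[[0,0,0],[0,0,0],1],[[0,0,0],[0,0,0],1]]' 30
python3 -c "
from h import *
go(.4343,-.2775,.046,36.5);grab('wrist','w2')"
```

```text
time: 2.58
position: [0.4326, -0.2764, 0.0445]
tool_rot: [-2.979, -0.984, 0.004]
ft_force: [0.0, 0.2, 1.2]
grip_width: 1.004
time: 3.32
position: [0.4344, -0.2775, 0.0466]
tool_rot: [2.983, 0.986, -0.0]
ft_force: [0.0, 0.3, -0.8]
grip_width: 0.402
t 3.33 pos [ 0.4344 -0.2775  0.0466] yaw 36.6 tilt [ 0. -0.]  F [ 0.   0.3 -0.8]  w 0.402
shift(tool) mm [-0.  -0.1  0.6]
rz after: 0.1  alt -179.9 j7 -0.5 j1 0.88
```

View pics/w2.png

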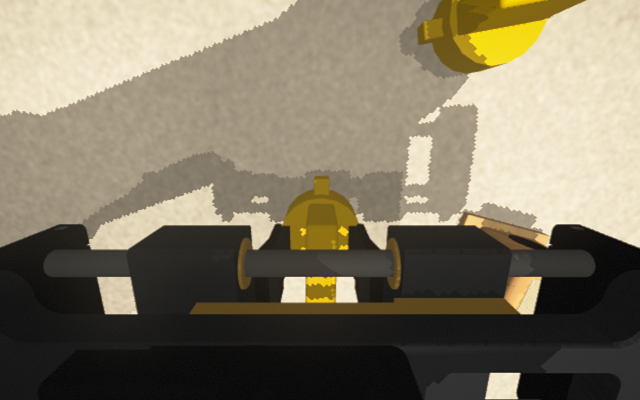

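The cup's fin is centred between the fingers at (320,240), and they are still closing.

```bash

python3 -m pendant '[[[0,0,0],[0,0,0],1],[[0,0,0],[0,0,0],1],[[0,0,0],[0,0,0],1],[[0,0,0],[0,0,0],1],[[0,0,0],[0,0,0],1],[[0,0,0],[0,0,0],1]]' 30
python3 -m pendant '[[[0,0,0],[0,0,-0.03],1],[[0,0,0],[0,0,-0.05],1],[[0,0,0],[0,0,-0.05],1],[[0,0,0],[0,0,-0.05],1],[[0,0,0],[0,0,-0.02],1],[[0,0,0],[0,0,0],1]]' 30
python3 -c "
from h import *
go(*st2w(-.07,.06)[:2],.25,-9.8);grab('wrist','w3')"
```

```text
time: 4.12
position: [0.4342, -0.2774, 0.0465]
tool_rot: [-2.983, -0.987, 0.0]
ft_force: [0.3, -0.0, -1.3]
grip_width: 0.178
time: 4.88
position: [0.4352, -0.2779, 0.2481]
tool_rot: [2.98, 0.986, 0.003]
ft_force: [-0.1, -0.0, -1.9]
grip_width: 0.182
t 4.88 pos [ 0.4352 -0.2779  0.2481] yaw 36.6 tilt [ 0.003 -0.002]  F [-0.1 -0.  -1.9]  w 0.182
shift(tool) mm [ 273.3 -355.3   -2.9]
rz after: 46.4  alt -133.6 j7 -0.43 j1 0.91
```

View pics/w3.png

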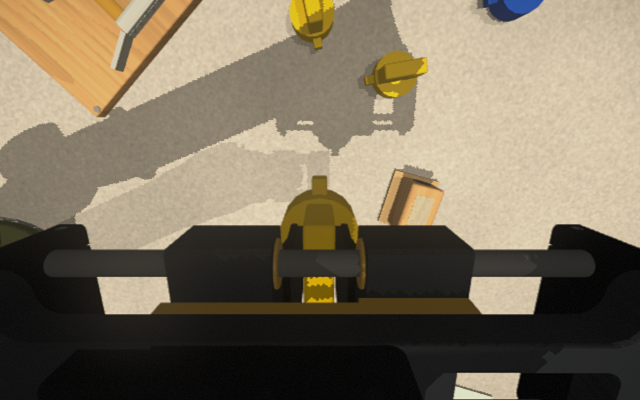

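```bash

python3 -c "
from h import *
im=load('w3'); s,p,r=pose()
for v in [(.036,0,.0185),(.026,0,.0085),(.023,0,-.0315),(.0,.0,.0)]: print(v,proj(im,p+r@np.array(v)))
go(*st2w(-.10,.11)[:2],.26,-9.8)"
python3 -m pendant '[[[0,0,0],[0.0312,-0.0475,-0.001],1],[[0,0,0],[0.0312,-0.0475,-0.001],1],[[0,0,0],[0.0312,-0.0475,-0.001],1],[[0,0,0],[0.0312,-0.0475,-0.001],1],[[0,0,0],[0.0312,-0.0475,-0.001],1],[[0,0,0],[0.0312,-0.0475,-0.001],1],[[0,0,0],[0.0312,-0.0475,-0.001],1],[[0,0,0],[0.0312,-0.0475,-0.001],1]]'
python3 -m pendant '[[[0,0,9.3],[0,0,0],1],[[0,0,9.3],[0,0,0],1],[[0,0,9.3],[0,0,0],1],[[0,0,9.3],[0,0,0],1],[[0,0,9.2],[0,0,0],1],[[0,0,0],[0,0,0],1],[[0,0,0],[0,0,0],1]]'
python3 -c "
from h import *
go(*st2w(-.10,.11)[:2],.26,-9.8);grab('wrist','w4')"
```

```text
(0.036, 0, 0.0185) [[317.03306216 177.07643934]]
(0.026, 0, 0.0085) [[317.01582489 196.04876848]]
(0.023, 0, -0.0315) [[316.79008027 222.73227214]]
(0.0, 0.0, 0.0) [[317.05106582 240.57793861]]
t 4.92 pos [ 0.4343 -0.2775  0.2463] yaw 36.6 tilt [ 0. -0.]  F [-0.3 -0.2 -2. ]  w 0.184
shift(tool) mm [ 289.3 -410.7  -13.8]
rz after: 46.4  alt -133.6 j7 -0.43 j1 0.91
time: 5.92
position: [0.4068, 0.1776, 0.2528]
tool_rot: [2.983, 0.986, -0.004]
ft_force: [0.9, -0.2, -1.2]
grip_width: 0.183
time: 6.8
position: [0.4077, 0.1761, 0.2537]
tool_rot: [3.13, -0.265, -0.002]
ft_force: [0.1, -0.7, -1.8]
grip_width: 0.182
t 6.80 pos [0.4077 0.1761 0.2537] yaw -9.7 tilt [-0.001 -0.   ]  F [ 0.1 -0.7 -1.8]  w 0.182
shift(tool) mm [  5.6 -50.3  -6.3]
rz after: 0.1  alt -179.9 j7 -2.01 j1 0.73
```

View pics/w4.png

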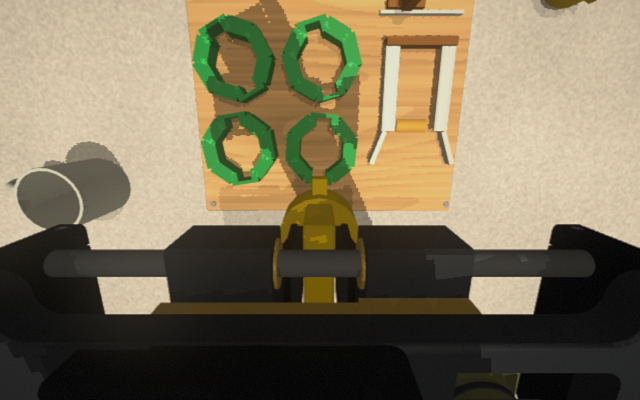

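The wrist view shows all four rings with their notches, the rail and the gate. I'll measure the ring centres and slot directions from it.

```bash
python3 - <<'E'
from wm import *
im=load('w4'); W=cloud(im); z=W[...,2]
cen={}
for i,(a,b) in enumerate([(-.07,.06),(.035,.06),(-.07,.165),(.035,.165)],1):
    x,y=st2w(a,b)[:2]
    m=(z>.042)&(z<.054)&(np.hypot(W[...,0]-x,W[...,1]-y)<.055)
    P=W[m]; 
    # robust fit of outer hull center
    from scipy.optimize import least_squares
    h=cv2.convexHull((P[:,:2]*1000).astype(np.float32))[:,0]
    (cx,cy),rr=cv2.minEnclosingCircle(h)
    print(i,'nominal',(np.array([x,y])*1000).round(1),'circ',round(cx,1),round(cy,1),round(rr,1),'rect',rect(P))
a=top(im,.048,-125,90,5,215,2.8); a=np.clip(a*1.3,0,255).astype(np.uint8)
for p in [(-70,60),(35,60),(-70,165),(35,165)]:
    u,v=int((p[0]+125)*2.8),int((215-p[1])*2.8); cv2.circle(a,(u,v),int(44.5*2.8),(255,0,0),1); cv2.circle(a,(u,v),2,(255,0,0),-1)
cv2.imwrite('pics/top_w4.png',a[:,:,::-1])
b=top(im,.034,-160,160,-125,25,2.4); b=np.clip(b*1.3,0,255).astype(np.uint8)
for g in range(-150,160,10):
        cv2.line(b,(int((g+160)*2.4),0),(int((g+160)*2.4),4 if g%50 else 12),(255,0,0),1)
cv2.line(b,(0,int(85*2.4)),(760,int(85*2.4)),(255,0,0),1)
cv2.imwrite('pics/rail_w4.png',b[:,:,::-1])
E
```

```text
1 nominal [442.7 170.3] circ 442.0 167.8 47.2 rect (array([442. , 167.8]), array([89. , 88.9]), 29.9)
2 nominal [546.2 152.5] circ 545.6 149.8 47.7 rect (array([545.5, 149.8]), array([89.2, 89.2]), 6.6)
3 nominal [460.6 273.8] circ 459.9 271.1 47.5 rect (array([459.7, 271.4]), array([89.1, 89.6]), 43.9)
4 nominal [564.1 255.9] circ 563.4 253.1 47.6 rect (array([563.3, 253.5]), array([90., 89.]), 64.5)
```

View pics/top_w4.png

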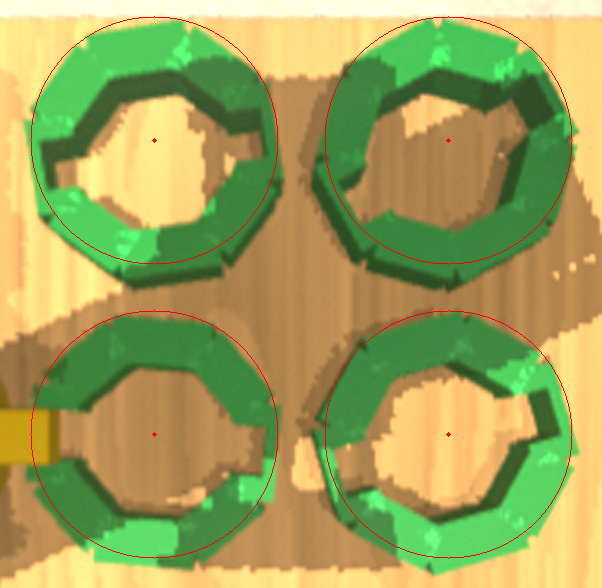

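View pics/rail_w4.png

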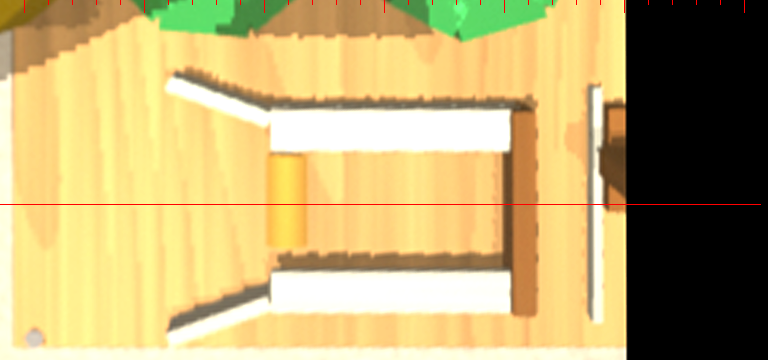

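```bash
python3 - <<'E'
from h import *
im=load('w4')
# range at plane sample: rectify the depth-derived z
W=cloud(im)[...,2].astype(np.float32)
off=np.array([-.0006,-.0026])
for i,(a,b) in enumerate([(-.07,.06),(.035,.06),(-.07,.165),(.035,.165)],1):
    c=st2w(a,b)[:2]+off
    for sgn,base in (('+',0),('-',180)):
        out=[]
        for r in (.031,.034,.037):
            th=np.arange(-60,60,.5); ang=np.deg2rad(th+base)+YAW
            P=np.c_[c[0]+r*np.cos(ang),c[1]+r*np.sin(ang),np.full(len(ang),.048)]
            q=proj(im,P).astype(np.float32); zz=cv2.remap(W,q[None,:,0],q[None,:,1],cv2.INTER_NEAREST)[0]
            g=th[~(zz>.043)]; out.append((len(g)/2, g.min() if len(g) else None,g.max() if len(g) else None, np.median(g) if len(g) else None))
        print(i,sgn,out)
E
```

```text
1 + [(33.0, np.float64(-20.5), np.float64(12.0), np.float64(-4.25)), (31.5, np.float64(-20.5), np.float64(10.5), np.float64(-5.0)), (27.0, np.float64(-18.5), np.float64(8.0), np.float64(-5.25))]
1 - [(34.0, np.float64(-22.0), np.float64(11.5), np.float64(-5.25)), (13.0, np.float64(-20.0), np.float64(10.5), np.float64(-13.75)), (0.0, None, None, None)]
2 + [(34.0, np.float64(-37.5), np.float64(32.5), np.float64(15.75)), (30.5, np.float64(1.5), np.float64(31.5), np.float64(16.5)), (28.0, np.float64(3.0), np.float64(30.5), np.float64(16.75))]
2 - [(32.5, np.float64(-0.5), np.float64(31.5), np.float64(15.5)), (29.5, np.float64(1.5), np.float64(30.5), np.float64(16.0)), (29.0, np.float64(1.5), np.float64(30.0), np.float64(15.75))]
3 + [(30.5, np.float64(-8.5), np.float64(21.5), np.float64(6.5)), (30.5, np.float64(-60.0), np.float64(21.5), np.float64(6.5)), (25.0, np.float64(-5.5), np.float64(19.0), np.float64(6.75))]
3 - [(32.5, np.float64(-6.5), np.float64(25.5), np.float64(9.5)), (28.0, np.float64(-4.0), np.float64(23.5), np.float64(9.75)), (25.0, np.float64(-2.0), np.float64(22.5), np.float64(10.25))]
4 + [(33.0, np.float64(12.0), np.float64(44.5), np.float64(28.25)), (30.5, np.float64(14.5), np.float64(44.5), np.float64(29.5)), (26.5, np.float64(-51.0), np.float64(42.0), np.float64(29.0))]
4 - [(31.0, np.float64(14.5), np.float64(45.0), np.float64(29.75)), (29.0, np.float64(15.0), np.float64(43.5), np.float64(29.25)), (25.0, np.float64(17.5), np.float64(42.0), np.float64(29.75))]
```

```bash

python3 -c "
from h import *
go(.4603,.2731,.11,-1.6)"
```

```text
t 6.85 pos [0.4078 0.1762 0.2539] yaw -9.7 tilt [-0.001 -0.   ]  F [ 0.1 -0.5 -2.2]  w 0.179
shift(tool) mm [  35.6 -104.4  143.8]
rz after: -8.1  alt 171.9 j7 -2.01 j1 0.73
```

```bash

python3 -m pendant '[[[0,0,0],[0.0178,-0.0522,0],1],[[0,0,0],[0.0178,-0.0522,0],1],[[0,0,-8.1],[0,0,0],1],[[0,0,0],[0,0,0.05],1],[[0,0,0],[0,0,0.05],1],[[0,0,0],[0,0,0.044],1],[[0,0,0],[0,0,0],1],[[0,0,0],[0,0,0],1]]'
python3 -c "
from h import *
go(.4603,.2731,.064,-1.6);grab('wrist','w5')"
```

```text
time: 7.85
position: [0.4542, 0.2614, 0.1125]
tool_rot: [3.138, -0.039, -0.003]
ft_force: [0.6, 0.5, -0.0]
grip_width: 0.18
t 7.85 pos [0.4542 0.2614 0.1125] yaw -1.4 tilt [-0.002 -0.003]  F [ 0.6  0.5 -0. ]  w 0.180
shift(tool) mm [  5.9 -12.   48.5]
rz after: 0.2  alt -179.8 j7 -2.47 j1 0.47
```

View pics/w5.png

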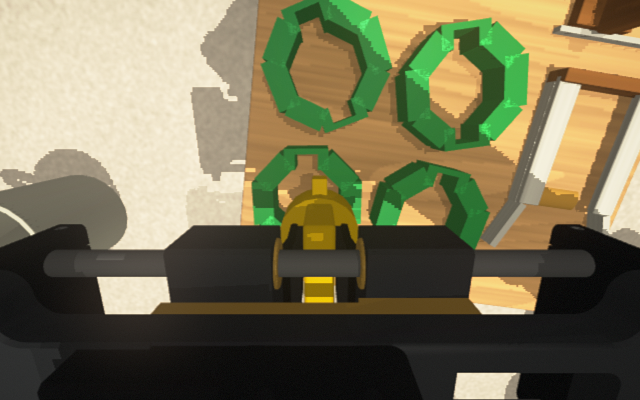

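The cup is held and short of the ring by about 12 mm. I'll correct that.

```bash

python3 -m pendant '[[[0,0,0.2],[0.003,-0.006,0],1],[[0,0,0],[0.003,-0.006,0],1],[[0,0,0],[0,0,0],1],[[0,0,0],[0,0,0.01],1],[[0,0,0],[0,0,0.01],1],[[0,0,0],[0,0,0],1]]'
python3 -c "
from h import *
go(.4603,.2731,.064,-1.6);grab('wrist','w6')"
```

```text
time: 8.65
position: [0.4587, 0.2715, 0.0896]
tool_rot: [3.136, -0.045, -0.009]
ft_force: [-0.8, -0.3, -2.0]
grip_width: 0.18
t 8.65 pos [0.4587 0.2715 0.0896] yaw -1.7 tilt [-0.006 -0.005]  F [-0.8 -0.3 -2. ]  w 0.180
shift(tool) mm [ 1.7 -1.8 25.6]
rz after: -0.1  alt 179.9 j7 -2.52 j1 0.4
```

View pics/w6.png

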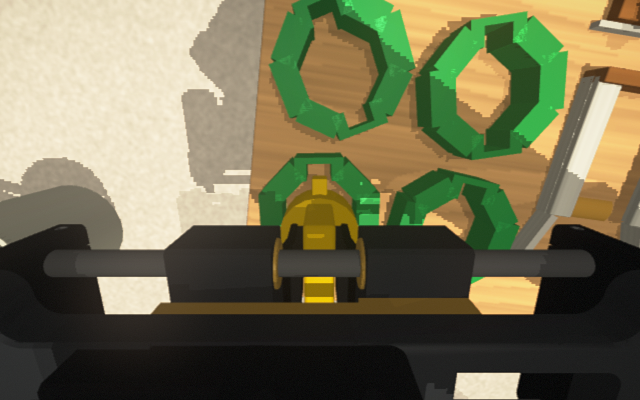

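The lug at (320,187) lines up with the notch at (319,170). I'll lower it.

```bash

python3 -m pendant '[[[0,0,0],[0.001,-0.001,0.008],1],[[0,0,0],[0,0,0.006],1],[[0,0,0],[0,0,0.006],1],[[0,0,0],[0,0,0.006],1],[[0,0,0],[0,0,0],1],[[0,0,0],[0,0,0],1]]'
python3 -c "
from h import *
go(.4603,.2731,.064,-1.6)"
```

```text
time: 9.45
position: [0.4606, 0.2726, 0.0646]
tool_rot: [3.136, -0.046, -0.006]
ft_force: [0.3, -1.8, -2.8]
grip_width: 0.184
t 9.45 pos [0.4606 0.2726 0.0646] yaw -1.7 tilt [-0.004 -0.005]  F [ 0.3 -1.8 -2.8]  w 0.184
shift(tool) mm [-0.3 -0.5  0.6]
rz after: -0.1  alt 179.9 j7 -2.55 j1 0.37
```

```bash

python3 -m pendant '[[[0,0,0],[0,0,0.0015],1],[[0,0,0],[0,0,0],1],[[0,0,0],[0,0,0],1]]'
python3 -m pendant '[[[0,0,0],[0,0,-0.001],0],[[0,0,0],[0,0,0],0],[[0,0,0],[0,0,0],0],[[0,0,0],[0,0,0],0],[[0,0,0],[0,0,-0.03],0],[[0,0,0],[0,0,-0.06],0],[[0,0,0],[0,0,-0.06],0],[[0,0,0],[0,0,-0.03],0]]'
python3 -c "
from h import *
go(.5879,-.1564,.25,-133)
im=grab('wrist','w7');grab('scene','s7')
W=cloud(im)
from wm import *
meas('w7',[(.4603,.2731)],.09,.105); meas('s7',[(.4603,.2731)],.085,.11)
meas('s7',[(.585,-.155),(.592,-.273)]);meas('s7',[(.479,-.404)],.05,.07,.06)"
```

```text
time: 9.82
position: [0.4607, 0.2726, 0.0643]
tool_rot: [3.135, -0.046, -0.005]
ft_force: [-2.8, -3.9, 6.8]
grip_width: 0.183
time: 10.82
position: [0.4619, 0.2751, 0.2477]
tool_rot: [3.139, -0.045, 0.0]
ft_force: [-0.2, -0.1, -0.1]
grip_width: 0.5
t 10.82 pos [0.4619 0.2751 0.2477] yaw -1.6 tilt [ 0.    -0.003]  F [-0.2 -0.1 -0.1]  w 0.500
shift(tool) mm [138.3 427.7  -1.2]
rz after: -48.6  alt 131.4 j7 -2.39 j1 0.54
w7 565 [460.1 272.8] [14.8 45.4] long axis deg -1.5 z 0.0959
s7 70 [462.8 273.8] [48.3 17.9] long axis deg 1.3 z 0.095
s7 90 [ 586.4 -155.6] [47.1 17.4] long axis deg 46.1 z 0.0766
s7 97 [ 593.5 -276. ] [17.6 47.7] long axis deg -42.8 z 0.0755
s7 279 [ 480.5 -405. ] [74.9 43.4] long axis deg 20.6 z 0.0571
```

View pics/w7.png

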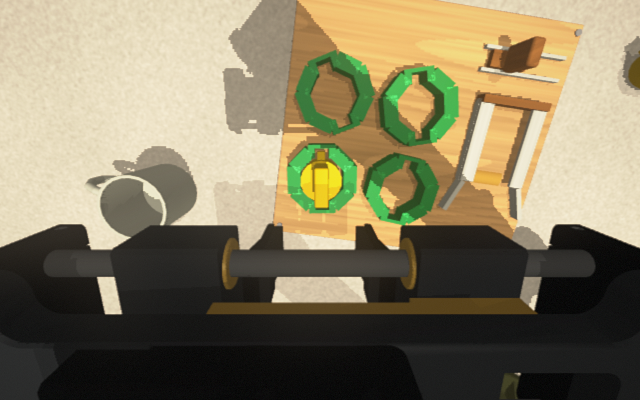

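Cup A is seated: its fin top at z 0.096 equals the expected 18+78 mm. Cup B is next.

```bash

python3 -m pendant '[[[0,0,0],[0.0173,0.0535,0],-1],[[0,0,0],[0.0173,0.0535,0],-1],[[0,0,0],[0.0173,0.0535,0],-1],[[0,0,0],[0.0173,0.0535,0],-1],[[0,0,0],[0.0173,0.0535,0],-1],[[0,0,0],[0.0173,0.0535,0],-1],[[0,0,0],[0.0173,0.0535,0],-1],[[0,0,0],[0.0173,0.0535,0],-1]]'
python3 -m pendant '[[[0,0,-9.7],[0,0,0],-1],[[0,0,-9.7],[0,0,0],-1],[[0,0,-9.7],[0,0,0],-1],[[0,0,-9.7],[0,0,0],-1],[[0,0,-9.7],[0,0,0],-1],[[0,0,0],[0,0,0],-1],[[0,0,0],[0,0,0],-1]]'
python3 -c "
from h import *
go(.585,-.155,.046,47)
im=grab('wrist','w8')
from wm import *
meas('w8',[(.585,-.155),(.592,-.273)])
s,p,r=pose(); print('tooly',r[:,1])"
```

```text
time: 11.92
position: [0.5869, -0.1598, 0.2443]
tool_rot: [3.137, -0.046, -0.008]
ft_force: [1.4, 0.5, 0.5]
grip_width: 1.0
time: 12.8
position: [0.5869, -0.1579, 0.2451]
tool_rot: [2.883, 1.244, -0.009]
ft_force: [-0.5, 0.8, -0.1]
grip_width: 1.0
t 12.80 pos [ 0.5869 -0.1579  0.2451] yaw 46.7 tilt [-0.004 -0.004]  F [-0.5  0.8 -0.1]  w 1.000
shift(tool) mm [  2.   -3.2 199.1]
rz after: -0.3  alt 179.7 j7 -0.89 j1 1.14
w8 533 [ 584.4 -157.2] [46.1 16. ] long axis deg 48.9 z 0.0779
w8 218 [ 587.1 -268.8] [12.3 28.9] long axis deg -34.7 z 0.0774
tooly [ 7.27936335e-01 -6.85644706e-01 -1.74486574e-04]
```

```bash

python3 -c "
from h import *
go(.583,-.1559,.046,48.5)"
```

```text
t 12.85 pos [ 0.5869 -0.1579  0.2453] yaw 46.7 tilt [-0.004 -0.004]  F [ 0.8 -0.3 -0.1]  w 0.999
shift(tool) mm [-1.000e-01 -4.200e+00  1.993e+02]
rz after: -1.8  alt 178.2 j7 -0.89 j1 1.14
```

```bash
python3 -m pendant '[[[0,0,-1.8],[0,-0.0042,0.04],-1],[[0,0,0],[0,0,0.05],-1],[[0,0,0],[0,0,0.05],-1],[[0,0,0],[0,0,0.035],-1],[[0,0,0],[0,0,0.0243],-1],[[0,0,0],[0,0,0],-1]]'
python3 -m pendant '[[[0,0,0],[0,0,0],1],[[0,0,0],[0,0,0],1],[[0,0,0],[0,0,0],1],[[0,0,0],[0,0,0],1],[[0,0,0],[0,0,0],1],[[0,0,0],[0,0,0],1],[[0,0,0],[0,0,0],1],[[0,0,0],[0,0,0],1]]' 30
python3 -m pendant '[[[0,0,0],[0,0,0],1],[[0,0,0],[0,0,0],1],[[0,0,0],[0,0,0],1],[[0,0,0],[0,0,0],1]]' 30
python3 -c "
from h import *
go(.583,-.1559,.046,48.5)"
```

```text
time: 13.6
position: [0.5824, -0.1559, 0.0452]
tool_rot: [2.862, 1.293, -0.011]
ft_force: [-0.4, -0.0, 0.3]
grip_width: 0.999
time: 14.6
position: [0.5835, -0.1561, 0.0466]
tool_rot: [2.86, 1.293, -0.008]
ft_force: [-3.2, 1.8, -0.8]
grip_width: 0.185
time: 15.1
position: [0.5832, -0.1559, 0.0464]
tool_rot: [2.861, 1.293, -0.008]
ft_force: [-0.6, 0.0, -1.5]
grip_width: 0.183
t 15.10 pos [ 0.5832 -0.1559  0.0464] yaw 48.6 tilt [-0.004 -0.004]  F [-0.6  0.  -1.5]  w 0.183
shift(tool) mm [-0.1 -0.1  0.4]
rz after: 0.1  alt -179.9 j7 -0.97 j1 1.07
```

```bash
python3 -m pendant '[[[0,0,0],[0,0,-0.03],1],[[0,0,0],[0,0,-0.05],1],[[0,0,0],[0,0,-0.05],1],[[0,0,0],[0,0,-0.03],1],[[0,0,0],[0,0,0],1]]' 30
python3 -c "
from h import *
go(.5638,.2552,.205,19.5)"
```

```text
time: 15.72
position: [0.5854, -0.155, 0.209]
tool_rot: [2.858, 1.292, -0.003]
ft_force: [0.3, 0.8, -2.4]
grip_width: 0.182
t 15.72 pos [ 0.5854 -0.155   0.209 ] yaw 48.6 tilt [ 0.001 -0.006]  F [ 0.3  0.8 -2.4]  w 0.182
shift(tool) mm [ 293.6 -287.2    1.7]
rz after: 29.1  alt -150.9 j7 -0.88 j1 1.15
```

```bash
python3 -m pendant '[[[0,0,0],[0.0367,-0.0359,0],1],[[0,0,0],[0.0367,-0.0359,0],1],[[0,0,0],[0.0367,-0.0359,0],1],[[0,0,0],[0.0367,-0.0359,0],1],[[0,0,0],[0.0367,-0.0359,0],1],[[0,0,0],[0.0367,-0.0359,0],1],[[0,0,0],[0.0367,-0.0359,0],1],[[0,0,0],[0.0367,-0.0359,0],1]]' 30
python3 -m pendant '[[[0,0,9.7],[0,0,0],1],[[0,0,9.7],[0,0,0],1],[[0,0,9.7],[0,0,0],1],[[0,0,0],[0,0,0],1],[[0,0,0],[0,0,0],1]]'
python3 -c "
from h import *
go(.5638,.2552,.1,19.5)"
```

```text
time: 16.73
position: [0.5616, 0.2556, 0.2028]
tool_rot: [2.86, 1.292, -0.012]
ft_force: [1.1, -0.2, -2.0]
grip_width: 0.181
time: 17.35
position: [0.5619, 0.2546, 0.2038]
tool_rot: [3.091, 0.537, -0.009]
ft_force: [0.3, -0.2, -2.0]
grip_width: 0.18
t 17.35 pos [0.5619 0.2546 0.2038] yaw 19.7 tilt [-0.005 -0.005]  F [ 0.3 -0.2 -2. ]  w 0.180
shift(tool) mm [  2.6  -0.3 103.8]
rz after: 0.2  alt -179.8 j7 -2.0 j1 0.36
```

```bash
python3 -m pendant '[[[0.17,0.37,0.2],[0.0026,0,0.05],1],[[0,0,0],[0,0,0.05],1],[[0,0,0],[0,0,0.004],1],[[0,0,0],[0,0,0],1],[[0,0,0],[0,0,0],1]]'
python3 -c "
from h import *
go(.5638,.2552,.0645,19.5); grab('wrist','w9')"
```

```text
time: 17.98
position: [0.566, 0.2567, 0.1034]
tool_rot: [-3.095, -0.528, -0.008]
ft_force: [0.2, 0.0, -0.9]
grip_width: 0.183
t 17.98 pos [0.566  0.2567 0.1034] yaw 19.4 tilt [0.005 0.002]  F [ 0.2  0.  -0.9]  w 0.183
shift(tool) mm [-2.8  0.7 38.8]
rz after: -0.1  alt 179.9 j7 -2.06 j1 0.32
```

View pics/w9.png

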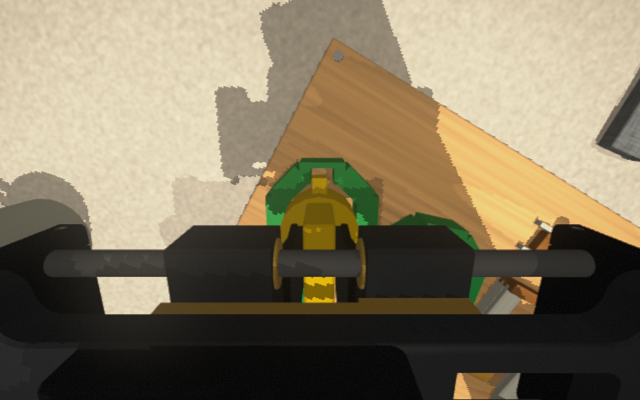

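The lug at (320,180) lines up with the slot. I'll let it settle and re-read the pose.

```bash
python3 -m pendant '[[[0,-0.2,0],[-0.002,0,0.01],1],[[0,0,0],[0,0,0],1],[[0,0,0],[0,0,0],1]]'
python3 -c "
from h import *
go(.5638,.2552,.0645,19.5)"
```

```text
time: 18.4
position: [0.5628, 0.2548, 0.0908]
tool_rot: [3.097, 0.528, -0.003]
ft_force: [0.3, 0.6, -2.6]
grip_width: 0.184
t 18.40 pos [0.5628 0.2548 0.0908] yaw 19.3 tilt [-0.002 -0.001]  F [ 0.3  0.6 -2.6]  w 0.184
shift(tool) mm [ 1.1 -0.  26.3]
rz after: -0.2  alt 179.8 j7 -2.07 j1 0.32
```

```bash

python3 -m pendant '[[[0,0,0],[0.001,0,0.008],1],[[0,0,0],[0,0,0.006],1],[[0,0,0],[0,0,0.006],1],[[0,0,0],[0,0,0.007],1],[[0,0,0],[0,0,0],1],[[0,0,0],[0,0,0],1]]'
python3 -c "
from h import *
go(.5638,.2552,.0645,19.5)"
```

```text
time: 19.15
position: [0.5639, 0.2549, 0.064]
tool_rot: [3.096, 0.527, -0.003]
ft_force: [-1.1, -2.5, 2.0]
grip_width: 0.181
t 19.15 pos [0.5639 0.2549 0.064 ] yaw 19.3 tilt [-0.002 -0.001]  F [-1.1 -2.5  2. ]  w 0.181
shift(tool) mm [-0.  -0.3 -0.5]
rz after: -0.2  alt 179.8 j7 -2.09 j1 0.3
```

Cup B went straight down. I'll release it, lift, and look at cup C from above.

```bash

python3 -m pendant '[[[0,0,0],[0,0,0],0],[[0,0,0],[0,0,0],0],[[0,0,0],[0,0,0],0],[[0,0,0],[0,0,0],0],[[0,0,0],[0,0,-0.03],0],[[0,0,0],[0,0,-0.06],0],[[0,0,0],[0,0,-0.06],0],[[0,0,0],[0,0,-0.03],0]]'
python3 -c "
from h import *
go(.591,-.275,.25,-43)
im=grab('wrist','w10');grab('scene','s10')
from wm import *
meas('w10',[(.5638,.2552)],.09,.105); 
meas('s10',[(.592,-.273)]);meas('s10',[(.479,-.404)],.05,.07,.06);meas('s10',[(.4603,.2731)],.085,.11)"
```

```text
time: 20.15
position: [0.5649, 0.2565, 0.2477]
tool_rot: [-3.096, -0.528, -0.004]
ft_force: [0.8, 0.1, -0.3]
grip_width: 0.5
t 20.15 pos [0.5649 0.2565 0.2477] yaw 19.3 tilt [0.003 0.002]  F [ 0.8  0.1 -0.3]  w 0.500
shift(tool) mm [-151.4  510.1   -3.1]
rz after: 62.3  alt -117.7 j7 -1.99 j1 0.36
w10 569 [563.7 255.3] [45.5 14.8] long axis deg 19.6 z 0.0959
s10 95 [ 594.2 -275.2] [17.  48.2] long axis deg -41.0 z 0.0767
s10 277 [ 479.7 -405.3] [75.  43.4] long axis deg 20.8 z 0.0571
s10 67 [464.2 274.3] [44.6 16.6] long axis deg 1.6 z 0.095
```

View pics/s10.png

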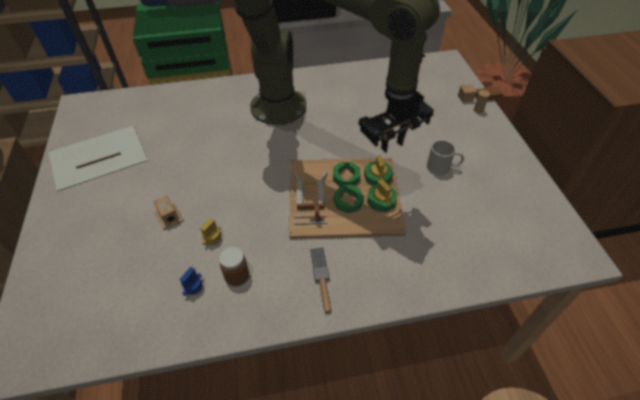

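Cups A and B are seated (fin tops at z 0.096). Cup C, the tunnel and the bystanders have not moved. Now cup C.

```bash
python3 -m pendant '[[[0,0,0],[-0.0168,0.0567,0],-1],[[0,0,0],[-0.0168,0.0567,0],-1],[[0,0,0],[-0.0168,0.0567,0],-1],[[0,0,0],[-0.0168,0.0567,0],-1],[[0,0,0],[-0.0168,0.0567,0],-1],[[0,0,0],[-0.0168,0.0567,0],-1],[[0,0,0],[-0.0168,0.0567,0],-1],[[0,0,0],[-0.0168,0.0567,0],-1]]'
python3 -m pendant '[[[0,0,0],[-0.0168,0.0567,0],-1],[[0,0,10.4],[0,0,0],-1],[[0,0,10.4],[0,0,0],-1],[[0,0,10.4],[0,0,0],-1],[[0,0,10.4],[0,0,0],-1],[[0,0,10.4],[0,0,0],-1],[[0,0,10.4],[0,0,0],-1],[[0,0,0],[0,0,0],-1]]'
python3 -m pendant '[[[0,0,0],[0,0,0],-1],[[0,0,0],[0,0,0],-1]]'
python3 -c "
from h import *
go(.591,-.275,.046,-43)
im=grab('wrist','w11')
from wm import *
meas('w11',[(.592,-.273)]);meas('w11',[(.479,-.404)],.05,.07,.06)
s,p,r=pose(); print('tooly',r[:,1])"
```

```text
time: 21.25
position: [0.5867, -0.2193, 0.2427]
tool_rot: [-3.097, -0.527, 0.005]
ft_force: [0.0, -0.3, -0.3]
grip_width: 1.003
time: 22.25
position: [0.5898, -0.2762, 0.2428]
tool_rot: [2.922, -1.15, -0.005]
ft_force: [-0.4, 0.3, -0.5]
grip_width: 1.003
time: 22.5
position: [0.5903, -0.2762, 0.2437]
tool_rot: [2.923, -1.15, -0.003]
ft_force: [0.5, 0.6, 0.5]
grip_width: 1.001
t 22.50 pos [ 0.5903 -0.2762  0.2437] yaw -43.0 tilt [-0.002 -0.   ]  F [0.5 0.6 0.5]  w 1.001
shift(tool) mm [ -0.   -1.7 197.7]
rz after: 0.0  alt -180.0 j7 -2.13 j1 1.0
w11 524 [ 592.1 -279.1] [15.2 45. ] long axis deg -43.2 z 0.0778
w11 2060 [ 479.1 -407.8] [70.4 43.9] long axis deg 21.2 z 0.0582
tooly [-0.68191798 -0.73142718  0.00146728]
```

View pics/w11.png

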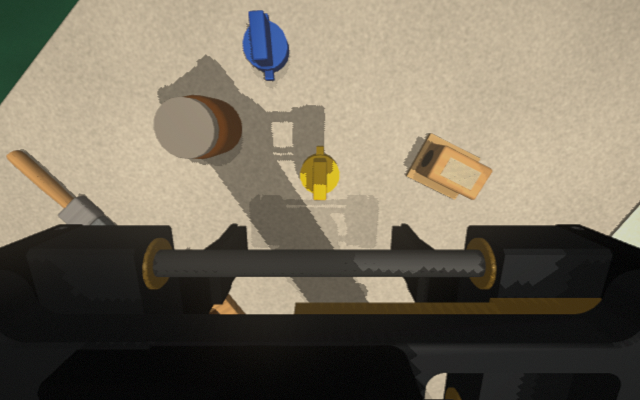

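```bash

python3 -c "
from h import *
go(.5934,-.2773,.046,-43)"
```

```text
t 22.55 pos [ 0.5903 -0.2763  0.2438] yaw -43.0 tilt [-0.002 -0.   ]  F [-0.1  0.  -0. ]  w 1.003
shift(tool) mm [  3.3  -1.7 197.8]
rz after: 0.0  alt -180.0 j7 -2.14 j1 1.0
```

```bash
python3 -m pendant '[[[0,0,0],[0.0033,-0.0017,0.04],-1],[[0,0,0],[0,0,0.05],-1],[[0,0,0],[0,0,0.05],-1],[[0,0,0],[0,0,0.035],-1],[[0,0,0],[0,0,0.0228],-1],[[0,0,0],[0,0,0],-1]]'
python3 -m pendant '[[[0,0,0],[0,0,0],1],[[0,0,0],[0,0,0],1],[[0,0,0],[0,0,0],1],[[0,0,0],[0,0,0],1],[[0,0,0],[0,0,0],1],[[0,0,0],[0,0,0],1],[[0,0,0],[0,0,0],1],[[0,0,0],[0,0,0],1]]' 30
python3 -m pendant '[[[0,0,0],[0,0,0],1],[[0,0,0],[0,0,0],1],[[0,0,0],[0,0,0],1],[[0,0,0],[0,0,0],1]]' 30
python3 -c "
from h import *
go(.5934,-.2773,.046,-43)"
```

```text
time: 23.3
position: [0.5926, -0.2771, 0.0448]
tool_rot: [2.922, -1.152, -0.007]
ft_force: [0.3, 1.1, -0.3]
grip_width: 0.999
time: 24.3
position: [0.5934, -0.2776, 0.0462]
tool_rot: [2.921, -1.153, -0.003]
ft_force: [0.8, -0.1, -1.3]
grip_width: 0.181
time: 24.8
position: [0.5936, -0.2773, 0.0462]
tool_rot: [2.921, -1.153, -0.002]
ft_force: [-0.3, 0.2, -1.5]
grip_width: 0.179
t 24.80 pos [ 0.5936 -0.2773  0.0462] yaw -43.1 tilt [-0.002 -0.   ]  F [-0.3  0.2 -1.5]  w 0.179
shift(tool) mm [-0.1  0.1  0.2]
rz after: -0.1  alt 179.9 j7 -2.22 j1 0.96
```

```bash
python3 -m pendant '[[[0,0,0],[0,0,-0.03],1],[[0,0,0],[0,0,-0.05],1],[[0,0,0],[0,0,-0.05],1],[[0,0,-10],[0,0,-0.03],1],[[0,0,-10],[0,0,0],1],[[0,0,-10],[0,0,0],1],[[0,0,-10],[0,0,0],1],[[0,0,-9.2],[0,0,0],1]]' 30
python3 -m pendant '[[[0,0,0],[0,0,0],1],[[0,0,0],[0,0,0],1]]'
python3 -c "
from h import *
go(.5459,.1518,.2,6.2)"
```

```text
time: 25.8
position: [0.5938, -0.2773, 0.2063]
tool_rot: [3.136, 0.177, -0.003]
ft_force: [0.3, 0.1, -2.1]
grip_width: 0.182
time: 26.05
position: [0.5938, -0.2774, 0.2062]
tool_rot: [3.137, 0.164, -0.003]
ft_force: [-0.1, -0.6, -2.1]
grip_width: 0.183
t 26.05 pos [ 0.5938 -0.2774  0.2062] yaw 6.0 tilt [-0.002 -0.   ]  F [-0.1 -0.6 -2.1]  w 0.183
shift(tool) mm [  -2.9 -431.8    6.1]
rz after: -0.2  alt 179.8 j7 -1.35 j1 1.09
```

```bash
python3 -m pendant '[[[0,0,-0.2],[-0.0004,-0.054,0],1],[[0,0,0],[-0.0004,-0.054,0],1],[[0,0,0],[-0.0004,-0.054,0],1],[[0,0,0],[-0.0004,-0.054,0],1],[[0,0,0],[-0.0004,-0.054,0],1],[[0,0,0],[-0.0004,-0.054,0],1],[[0,0,0],[-0.0004,-0.054,0],1],[[0,0,0],[0,-0.054,0],1]]'
python3 -m pendant '[[[0,0,0],[0,0,0.04],1],[[0,0,0],[0,0,0.05],1],[[0,0,0],[0,0,0.015],1],[[0,0,0],[0,0,0],1],[[0,0,0],[0,0,0],1],[[0,0,0],[0,0,0],1]]'
python3 -c "
from h import *
go(.5459,.1518,.0645,6.2);grab('wrist','w12')"
```

```text
time: 27.05
position: [0.5433, 0.1533, 0.2065]
tool_rot: [3.136, 0.17, -0.001]
ft_force: [1.2, -0.6, -1.2]
grip_width: 0.181
time: 27.8
position: [0.5446, 0.152, 0.1029]
tool_rot: [3.137, 0.173, 0.002]
ft_force: [0.0, 0.6, -1.7]
grip_width: 0.185
t 27.80 pos [0.5446 0.152  0.1029] yaw 6.3 tilt [ 0.001 -0.   ]  F [ 0.   0.6 -1.7]  w 0.185
shift(tool) mm [ 1.2  0.3 38.4]
rz after: 0.1  alt -179.9 j7 -2.1 j1 0.57
```

View pics/w12.png

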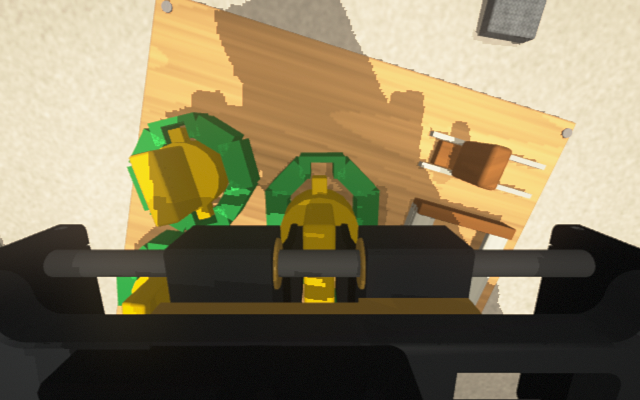

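The lug at (320,183) lines up with the notch at (321,168). I'll lower it.

```bash

python3 -m pendant '[[[0,0,0],[0.0012,0.0003,0.01],1],[[0,0,0],[0,0,0.008],1],[[0,0,0],[0,0,0.007],1],[[0,0,0],[0,0,0.007],1],[[0,0,0],[0,0,0.0065],1],[[0,0,0],[0,0,0],1],[[0,0,0],[0,0,0],1]]'
python3 -c "
from h import *
go(.5459,.1518,.0645,6.2)"
```

```text
time: 28.72
position: [0.5453, 0.1512, 0.0634]
tool_rot: [3.135, 0.173, -0.001]
ft_force: [-0.4, -2.8, 5.2]
grip_width: 0.18
t 28.73 pos [0.5453 0.1512 0.0634] yaw 6.3 tilt [-0.001 -0.001]  F [-0.4 -2.8  5.2]  w 0.180
shift(tool) mm [ 0.7 -0.5 -1.1]
rz after: 0.1  alt -179.9 j7 -2.13 j1 0.53
```

```bash

python3 -m pendant '[[[0,0,0],[0,0,0],0],[[0,0,0],[0,0,0],0],[[0,0,0],[0,0,0],0],[[0,0,0],[0,0,0],0],[[0,0,0],[0,0,-0.03],0],[[0,0,0],[0,0,-0.06],0],[[0,0,0],[0,0,-0.06],0],[[0,0,0],[0,0,-0.03],0]]'
python3 -c "
from h import *
go(.4804,-.4064,.25,21.2)
im=grab('wrist','w13');grab('scene','s13')
from wm import *
meas('w13',[(.5459,.1518)],.09,.105); 
meas('s13',[(.479,-.404)],.05,.07,.06);meas('s13',[(.4603,.2731),(.564,.255),(.546,.152)],.085,.11)"
```

```text
time: 29.72
position: [0.5458, 0.1526, 0.2461]
tool_rot: [-3.137, -0.174, -0.004]
ft_force: [-0.2, -0.6, -0.2]
grip_width: 0.501
t 29.73 pos [0.5458 0.1526 0.2461] yaw 6.4 tilt [0.002 0.   ]  F [-0.2 -0.6 -0.2]  w 0.501
shift(tool) mm [-126.9  548.3   -4.1]
rz after: -14.8  alt 165.2 j7 -2.0 j1 0.65
w13 577 [545.  151.1] [45.6 15.5] long axis deg 6.0 z 0.0959
s13 288 [ 504.9 -394.2] [73.9 43.7] long axis deg 21.3 z 0.0564
s13 69 [464.5 273.9] [16.6 46.3] long axis deg -0.3 z 0.0955
s13 88 [567.  255.2] [47.9 18.4] long axis deg 19.4 z 0.0943
s13 84 [548. 153.] [47.5 15.8] long axis deg 7.0 z 0.0948
```

View pics/w13.png

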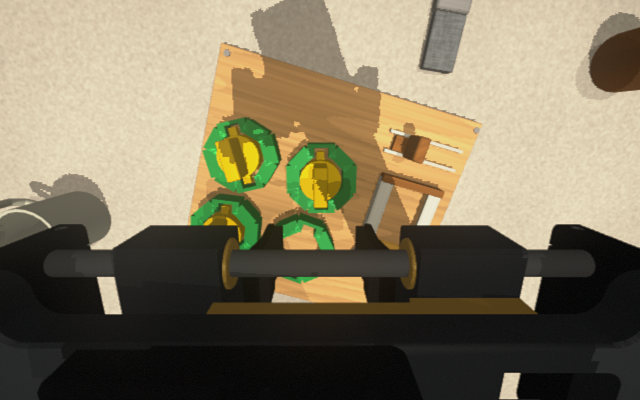

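All three cups are seated. The tunnel was just knocked, and now reads (0.505,-0.394) in the scene camera. I'll move there.

```bash
python3 -m pendant '[[[0,0,0],[-0.0112,0.0599,0],-1],[[0,0,0],[-0.0112,0.0599,0],-1],[[0,0,0],[-0.0112,0.0599,0],-1],[[0,0,0],[-0.0112,0.0599,0],-1],[[0,0,0],[-0.0112,0.0599,0],-1],[[0,0,0],[-0.0112,0.0599,0],-1],[[0,0,0],[-0.0112,0.0599,0],-1],[[0,0,0],[-0.0112,0.0599,0],-1]]'
python3 -m pendant '[[[0,0,0],[-0.0112,0.0599,0],-1],[[0,0,-7.4],[0,0,0],-1],[[0,0,-7.4],[0,0,0],-1],[[0,0,0],[0,0,0],-1],[[0,0,0],[0,0,0],-1]]'
python3 -c "
from h import *
go(.505,-.394,.027,21.2)
im=grab('wrist','w14')
from wm import *
meas('w14',[(.505,-.394)],.05,.07,.06)
s,p,r=pose(); print('tooly',r[:,1])"
```

```text
time: 30.82
position: [0.5078, -0.3363, 0.2416]
tool_rot: [-3.137, -0.173, 0.005]
ft_force: [1.5, 0.1, 0.6]
grip_width: 0.999
time: 31.45
position: [0.504, -0.395, 0.2422]
tool_rot: [-3.088, -0.573, 0.004]
ft_force: [0.7, 0.4, 0.0]
grip_width: 0.999
t 31.45 pos [ 0.504  -0.395   0.2422] yaw 21.0 tilt [-0.003  0.   ]  F [0.7 0.4 0. ]  w 0.999
shift(tool) mm [  1.9  -0.4 215.2]
rz after: -0.2  alt 179.8 j7 -0.85 j1 1.35
w14 1970 [ 503.5 -396.2] [69.2 43.1] long axis deg 21.9 z 0.0581
tooly [ 3.59292495e-01 -9.33224833e-01 -5.60188964e-04]
```

View pics/w14.png

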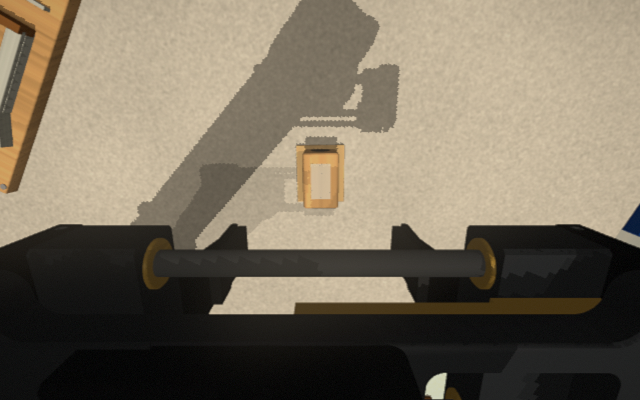

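```bash

python3 -c "
from h import *
go(.5028,-.3944,.027,21.9)"
```

```text
t 31.50 pos [ 0.504  -0.3951  0.2425] yaw 21.1 tilt [-0.002 -0.   ]  F [ 0.2 -0.1  0.7]  w 1.000
shift(tool) mm [ -0.4  -1.  215.5]
rz after: -0.8  alt 179.2 j7 -0.85 j1 1.35
```

```bash
python3 -m pendant '[[[0,0,-0.8],[-0.0004,-0.001,0.05],-1],[[0,0,0],[0,0,0.05],-1],[[0,0,0],[0,0,0.05],-1],[[0,0,0],[0,0,0.04],-1],[[0,0,0],[0,0,0.0255],-1],[[0,0,0],[0,0,0],-1],[[0,0,0],[0,0,0],1],[[0,0,0],[0,0,0],1]]' 40
python3 -m pendant '[[[0,0,0],[0,0,0],1],[[0,0,0],[0,0,0],1],[[0,0,0],[0,0,0],1],[[0,0,0],[0,0,0],1],[[0,0,0],[0,0,0],1],[[0,0,0],[0,0,0],1]]' 40
python3 -c "
from h import *
go(.5028,-.3944,.027,21.9);grab('wrist','w15')"
```

```text
time: 32.5
position: [0.5041, -0.3952, 0.0292]
tool_rot: [3.082, 0.597, -0.0]
ft_force: [-0.2, 0.3, 0.1]
grip_width: 0.851
time: 33.25
position: [0.5033, -0.395, 0.0277]
tool_rot: [3.083, 0.597, -0.002]
ft_force: [-0.1, -1.3, 1.2]
grip_width: 0.503
t 33.25 pos [ 0.5033 -0.395   0.0277] yaw 21.9 tilt [-0.001 -0.001]  F [-0.1 -1.3  1.2]  w 0.503
shift(tool) mm [-0.2 -0.8  0.7]
rz after: 0.0  alt -180.0 j7 -0.94 j1 1.29
```

View pics/w15.png

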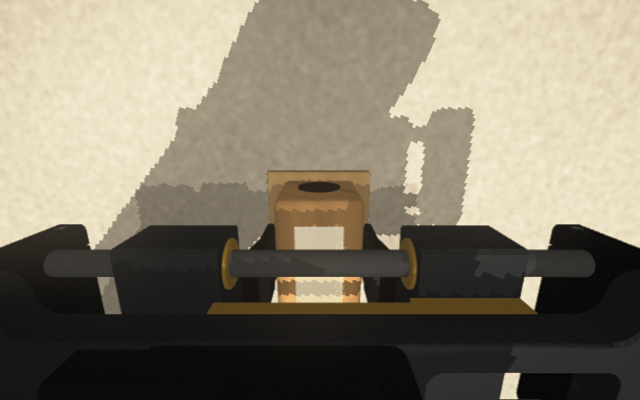

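The block is gripped (0.503 of the opening, about 44 mm). The landing is only about 0.39 m from the base axis, which is short of the stated reach. I'll re-grip 25 mm towards the block's front end.

```bash
python3 -m pendant '[[[0,0,0],[0,0,0],0.2],[[0,0,0],[0,0,0],-0.3],[[0,0,0],[0,0,0],-0.3],[[0,0,0],[0.025,0,0],-0.3],[[0,0,0],[0,0,0],-0.3],[[0,0,0],[0,0,0],1],[[0,0,0],[0,0,0],1],[[0,0,0],[0,0,0],1]]' 50
python3 -m pendant '[[[0,0,0],[0,0,0],1],[[0,0,0],[0,0,0],1],[[0,0,0],[0,0,0],1],[[0,0,0],[0,0,-0.02],1],[[0,0,0],[0,0,-0.04],1],[[0,0,0],[0,0,-0.05],1],[[0,0,0],[0,0,0],1],[[0,0,0],[0,0,0],1]]' 50
python3 -c "
from h import *
go(*st2w(-.070,-.0605)[:2],.14,-9.8);im=grab('wrist','w16')
s,p,r=pose()
print(proj(im,[p+r@np.array([.01,0,-.0303]),p+r@np.array([.015,0.033,.0197])]))"
```

```text
time: 34.3
position: [0.5253, -0.386, 0.0272]
tool_rot: [3.084, 0.596, -0.005]
ft_force: [-0.4, -0.4, -0.2]
grip_width: 0.502
time: 35.3
position: [0.5263, -0.3851, 0.1379]
tool_rot: [3.083, 0.598, -0.003]
ft_force: [0.0, 0.6, -3.2]
grip_width: 0.503
t 35.30 pos [ 0.5263 -0.3851  0.1379] yaw 21.9 tilt [-0.002 -0.001]  F [ 0.   0.6 -3.2]  w 0.503
shift(tool) mm [  66.6 -444.    -2.4]
rz after: 31.7  alt -148.3 j7 -0.91 j1 1.28
[[318.0161143  247.10311975]
 [367.75425522 208.23221897]]
```

View pics/w16.png

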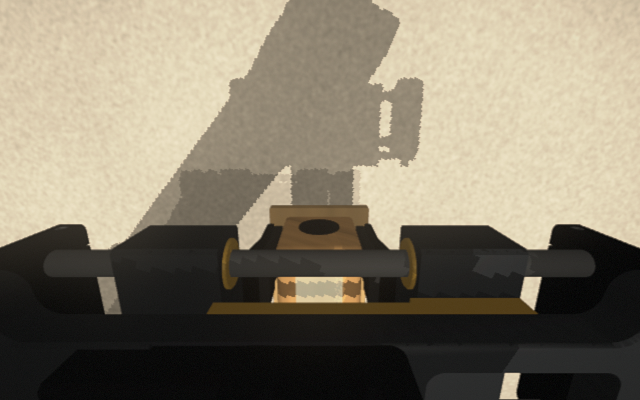

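```bash
python3 -m pendant '[[[0,0,8],[0,0,0],1],[[0,0,8],[0,0,0],1],[[0,0,8],[0,0,0],1],[[0,0,7.7],[0,0,0],1],[[0,0,0],[0,0,0],1],[[0,0,0],[0,0,0],1]]' 50
python3 -c "
from h import *
go(*st2w(-.0725,-.0605)[:2],.14,-9.8)"
```

```text
time: 36.1
position: [0.526, -0.3849, 0.1365]
tool_rot: [-3.13, 0.264, 0.005]
ft_force: [-0.1, 0.2, -2.2]
grip_width: 0.499
t 36.10 pos [ 0.526  -0.3849  0.1365] yaw -9.6 tilt [-0.003  0.001]  F [-0.1  0.2 -2.2]  w 0.499
shift(tool) mm [-177.8 -413.    -2.9]
rz after: 0.2  alt -179.8 j7 -1.42 j1 1.22
```

```bash
python3 -m pendant '[[[0,0,0.2],[-0.0222,-0.0516,0],1],[[0,0,0],[-0.0222,-0.0516,0],1],[[0,0,0],[-0.0222,-0.0516,0],1],[[0,0,0],[-0.0222,-0.0516,0],1],[[0,0,0],[-0.0222,-0.0516,0],1],[[0,0,0],[-0.0222,-0.0516,0],1],[[0,0,0],[-0.0222,-0.0516,0],1],[[0,0,0],[-0.0222,-0.0516,0],1]]' 50
python3 -m pendant '[[[0,0,0],[0,0,0],1],[[0,0,0],[0,0,0],1]]'
python3 -c "
from h import *
go(*st2w(-.0725,-.0605)[:2],.045,-9.8);grab('wrist','w17');grab('side','sd17')
print(pose()[0]['joint_positions'])"
```

```text
time: 37.1
position: [0.4221, 0.0538, 0.1371]
tool_rot: [3.128, -0.269, -0.003]
ft_force: [1.0, -0.3, -0.8]
grip_width: 0.498
time: 37.35
position: [0.4227, 0.0515, 0.1373]
tool_rot: [3.128, -0.27, -0.002]
ft_force: [-0.3, -0.7, -1.5]
grip_width: 0.502
t 37.35 pos [0.4227 0.0515 0.1373] yaw -9.9 tilt [-0.002 -0.002]  F [-0.3 -0.7 -1.5]  w 0.502
shift(tool) mm [-2.9 -0.2 92.3]
rz after: -0.1  alt 179.9 j7 -1.74 j1 1.13
[ 1.13421546 -0.16583365 -1.20417051  2.05021536 -0.1688021   1.1585732
 -1.74264804]
```

View pics/w17.png

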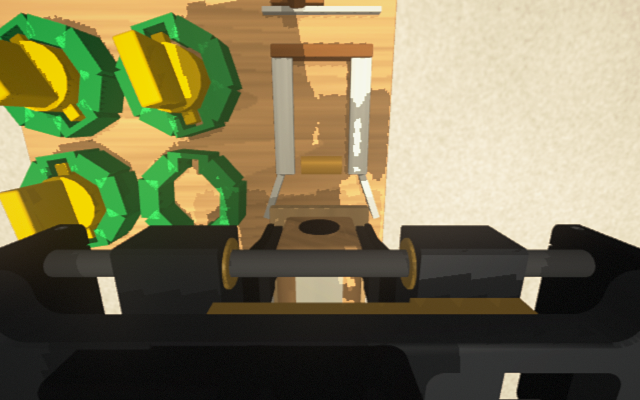

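View pics/sd17.png

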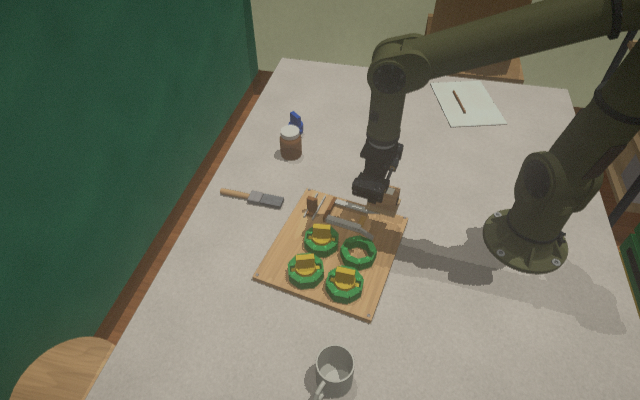

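The block is in front of the flare: foot about (320,212), rail middle about (322,120). I'll measure the rail's middle in the tool frame.

```bash
python3 - <<'E'
from h import *
im=load('w17'); W=cloud(im); s,p,r=pose()
T=(W-p)@r  # tool coords
z=W[...,2]
for x0 in (.06,.08,.10,.12):
    m=(z>.030)&(z<.038)&(abs(T[...,0]-x0)<.01)&(abs(T[...,1])<.06)
    ys=T[m][:,1]; a=ys[ys<0];b=ys[ys>0]; print(x0,m.sum(),[np.percentile(q,[2,98]).round(4) for q in (a,b) if len(q)])
m=(z>.03)&(z<.038)&(abs(T[...,1]-.025)<.04)&(T[...,0]>.02); 
# foot plate of block
zf=p[2]-.0277+.008
m=(abs(z-zf)<.004)&(abs(T[...,1])<.05)&(T[...,0]>.0)&(T[...,0]<.03); print('foot',m.sum(),np.percentile(T[m],[2,98],axis=0).round(4))
a=np.clip(im['color'][120:260,240:420]*1.4,0,255).astype(np.uint8); cv2.imwrite('pics/c17.png',cv2.resize(a,None,fx=4,fy=4,interpolation=cv2.INTER_CUBIC)[:,:,::-1])
E
```

```text
0.06 880 [array([-0.0409, -0.0238]), array([0.0265, 0.0433])]
0.08 966 [array([-0.0408, -0.0241]), array([0.0261, 0.0431])]
0.1 1020 [array([-0.041 , -0.0239]), array([0.0262, 0.0431])]
0.12 1393 [array([-0.0411, -0.0015]), array([0.0018, 0.0429])]
foot 1359 [[ 0.0037 -0.0327  0.0178]
 [ 0.0155  0.0308  0.0229]]
```

View pics/c17.png

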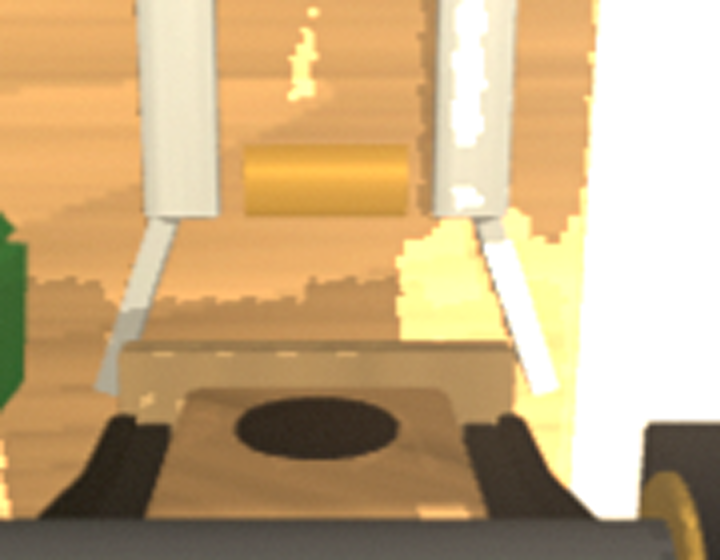

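```bash
python3 -m pendant '[[[0,0,0],[-0.003,0,0.03],1],[[0,0,0],[0,0,0.03],1],[[0,0,0],[0,0,0.02],1],[[0,0,0],[0,0,0.008],1],[[0,0,0],[0,0,0],1],[[0,0,0],[0,0,0],1]]' 50
python3 -c "
from h import *
go(*st2w(-.0725,-.0605)[:2],.0455,-9.8)"
```

```text
time: 38.2
position: [0.4205, 0.0523, 0.0501]
tool_rot: [3.129, -0.274, -0.001]
ft_force: [0.7, 0.2, -2.6]
grip_width: 0.501
t 38.20 pos [0.4205 0.0523 0.0501] yaw -10.0 tilt [-0.    -0.001]  F [ 0.7  0.2 -2.6]  w 0.501
shift(tool) mm [-0.7  0.4  4.6]
rz after: -0.2  alt 179.8 j7 -2.06 j1 1.09
```

```bash
python3 -m pendant '[[[0,0,-0.2],[0,0.0003,0.002],1],[[0,0,0],[0,0,0.002],1],[[0,0,0],[0,0,0.0005],1],[[0,0,0],[0,0,0],1],[[0,0,0],[0,0,0],1]]' 50
python3 -c "
from h import *
go(*st2w(-.0725,-.0605)[:2],.0455,-9.8)"
```

```text
time: 38.83
position: [0.4198, 0.052, 0.0451]
tool_rot: [3.129, -0.267, -0.002]
ft_force: [-0.3, -1.7, 1.7]
grip_width: 0.503
t 38.83 pos [0.4198 0.052  0.0451] yaw -9.8 tilt [-0.002 -0.001]  F [-0.3 -1.7  1.7]  w 0.503
shift(tool) mm [-0.  -0.  -0.4]
rz after: 0.0  alt -180.0 j7 -2.07 j1 1.08
```

```bash
python3 -m pendant '[[[0,0,0],[0.006,0,-0.0003],1],[[0,0,0],[0.006,0,0],1],[[0,0,0],[0.006,0,0],1],[[0,0,0],[0.006,0,0],1],[[0,0,0],[0.006,0,0],1],[[0,0,0],[0,0,0],1]]' 50
python3 -c "
from h import *
go(*st2w(.0355,-.0605)[:2],.0455,-9.8);grab('wrist','w18')"
```

```text
time: 39.58
position: [0.4488, 0.046, 0.0449]
tool_rot: [3.128, -0.268, -0.006]
ft_force: [-3.6, -3.6, 5.6]
grip_width: 0.503
t 39.58 pos [0.4488 0.046  0.0449] yaw -9.8 tilt [-0.004 -0.002]  F [-3.6 -3.6  5.6]  w 0.503
shift(tool) mm [78.4 -0.9 -0.9]
rz after: 0.0  alt -180.0 j7 -2.14 j1 0.98
```

View pics/w18.png

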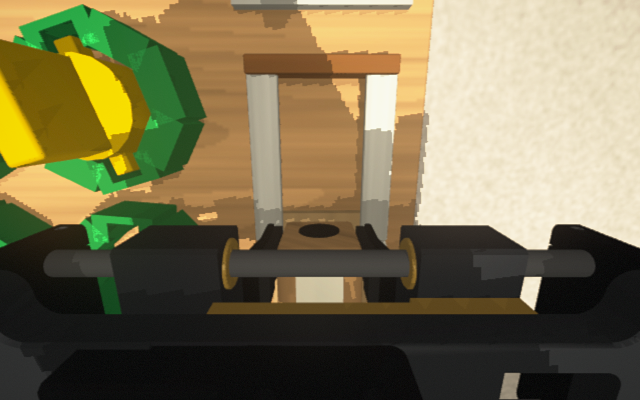

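The foot is under the lips and forces are small. I'll keep sliding.

```bash
python3 -m pendant '[[[0,0,0],[0.008,-0.0003,-0.0005],1],[[0,0,0],[0.008,0,0],1],[[0,0,0],[0.008,0,0],1],[[0,0,0],[0.008,0,0],1],[[0,0,0],[0.008,0,0],1],[[0,0,0],[0.008,0,0],1],[[0,0,0],[0.008,0,0],1],[[0,0,0],[0,0,0],1]]' 50
python3 -c "
from h import *
go(*st2w(.0355,-.0605)[:2],.0455,-9.8)"
```

```text
time: 40.62
position: [0.4856, 0.0397, 0.042]
tool_rot: [3.122, -0.265, -0.067]
ft_force: [-45.7, -0.3, 34.8]
grip_width: 0.499
t 40.62 pos [0.4856 0.0397 0.042 ] yaw -9.7 tilt [-0.043 -0.004]  F [-45.7  -0.3  34.8]  w 0.499
shift(tool) mm [40.8 -0.9 -5.3]
rz after: 0.1  alt -179.9 j7 -2.2 j1 0.85
```

The slide has jammed: 46 N against the motion and a slight tilt. I'll back off a little and look.

```bash
python3 -m pendant '[[[0,0,0],[-0.012,0,0],1],[[0,0,0],[-0.006,0,0],1],[[0,0,0],[0,0,0],1],[[0,0,0],[0,0,0],1]]' 50
python3 -c "
from h import *
go(*st2w(.0355,-.0605)[:2],.0455,-9.8);grab('wrist','w19');im=grab('side','sd19')
a=np.clip(im['color'][160:300,270:420]*1.5,0,255).astype(np.uint8); cv2.imwrite('pics/c19.png',cv2.resize(a,None,fx=4,fy=4,interpolation=cv2.INTER_CUBIC)[:,:,::-1])"
```

```text
time: 41.12
position: [0.4846, 0.0398, 0.0439]
tool_rot: [3.128, -0.268, -0.01]
ft_force: [-4.4, -4.3, -16.0]
grip_width: 0.498
t 41.12 pos [0.4846 0.0398 0.0439] yaw -9.8 tilt [-0.006 -0.001]  F [ -4.4  -4.3 -16. ]  w 0.498
shift(tool) mm [42.  -1.  -1.9]
rz after: 0.0  alt -180.0 j7 -2.19 j1 0.89
```

View pics/w19.png

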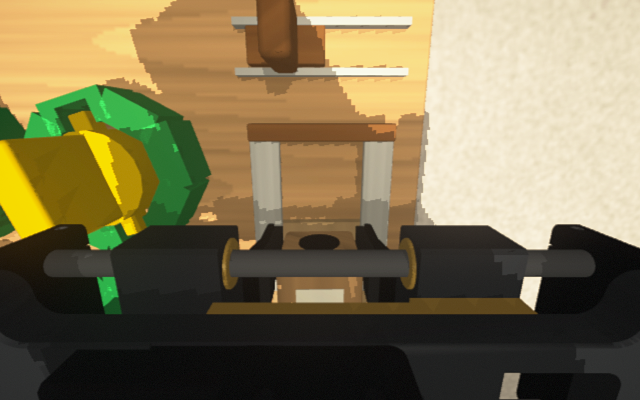

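View pics/c19.png

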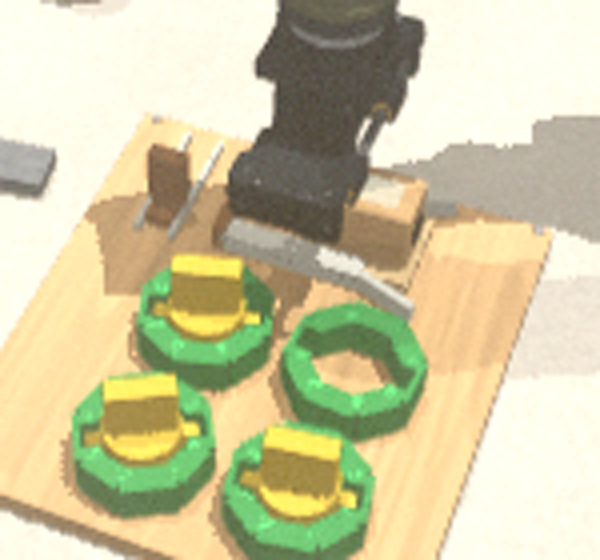

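The block is flat in the rail, but gripping it near the nose pitches it and jams it. I'll release and push low from behind instead.

```bash
python3 -m pendant '[[[0,0,0],[0,0,0],0.2],[[0,0,0],[0,0,0],-0.4],[[0,0,0],[0,0,0],-0.4],[[0,0,0],[0,0,-0.03],-0.4],[[0,0,0],[0,0,-0.06],-0.4],[[0,0,0],[0,0,-0.05],-0.4],[[0,0,0],[0,0,0],-0.4],[[0,0,0],[0,0,0],-0.4]]' 50
python3 -c "
from h import *
go(*st2w(-.0880,-.0605)[:2],.035,-9.8);im=grab('wrist','w20')
W=cloud(im); c,s=np.cos(YAW),np.sin(YAW); X=(W[...,0]-ST[0])*c+(W[...,1]-ST[1])*s; Y=-(W[...,0]-ST[0])*s+(W[...,1]-ST[1])*c
m=(W[...,2]>.065)&(W[...,2]<.085)&(abs(Y+.06)<.04)&(X<.06)
print(m.sum(),X[m].min(),X[m].max(),Y[m].min(),Y[m].max(),W[m][:,2].min(),W[m][:,2].max())
from wm import *
meas('w20',[st2w(-.0307,-.06)[:2]],.065,.085,.06)
"
```

```text
time: 42.22
position: [0.4878, 0.0414, 0.186]
tool_rot: [3.13, -0.267, 0.001]
ft_force: [-0.1, 0.1, -0.1]
grip_width: 0.701
t 42.23 pos [0.4878 0.0414 0.186 ] yaw -9.8 tilt [ 0.    -0.001]  F [-0.1  0.1 -0.1]  w 0.701
shift(tool) mm [-84.4   1.  151. ]
rz after: 0.0  alt -180.0 j7 -1.96 j1 1.12
2430 -0.06009452091600033 -0.0038394721227441742 -0.08326128872918313 -0.03944250966958606 0.06512645866476863 0.0813248175178386
w20 2430 [459.4  44.4] [43.7 56.3] long axis deg -9.4 z 0.0784
```

View pics/w20.png

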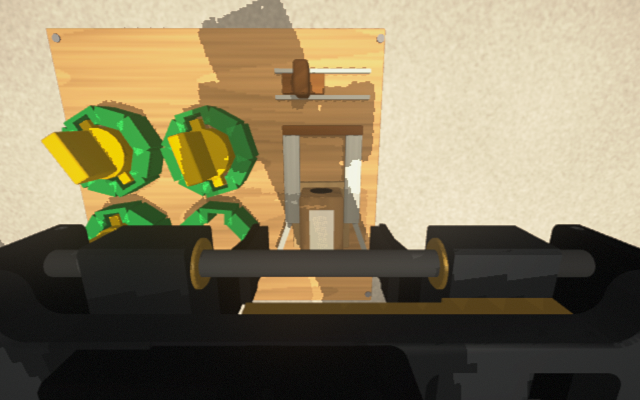

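```bash
python3 - <<'E'
from h import *
im=load('w20'); W=cloud(im); c,s=np.cos(YAW),np.sin(YAW); X=(W[...,0]-ST[0])*c+(W[...,1]-ST[1])*s; Y=-(W[...,0]-ST[0])*s+(W[...,1]-ST[1])*c
for x in np.arange(-.07,0,.01):
    m=(W[...,2]>.06)&(W[...,2]<.1)&(abs(Y+.062)<.02)&(abs(X-x)<.004)
    if m.sum(): print(round(x,3),m.sum(),np.median(W[m][:,2]).round(4))
for x in np.arange(0,.05,.01):
    m=(W[...,2]<.06)&(abs(Y+.062)<.015)&(abs(X-x)<.004); print('floor',x.round(3),np.median(W[m][:,2]).round(4), np.percentile(W[m][:,2],95).round(4))
a=np.clip(im['color'][110:260,250:400]*1.4,0,255).astype(np.uint8); cv2.imwrite('pics/c20.png',cv2.resize(a,None,fx=4,fy=4,interpolation=cv2.INTER_CUBIC)[:,:,::-1])
E
```

```text
-0.06 120 0.079
-0.05 288 0.0789
-0.04 307 0.0787
-0.03 298 0.0786
-0.02 316 0.0784
-0.01 329 0.078
0.0 13 0.0614
floor 0.0 0.0269 0.0558
floor 0.01 0.0181 0.0192
floor 0.02 0.0181 0.0192
floor 0.03 0.018 0.0192
floor 0.04 0.018 0.0191
```

View pics/c20.png

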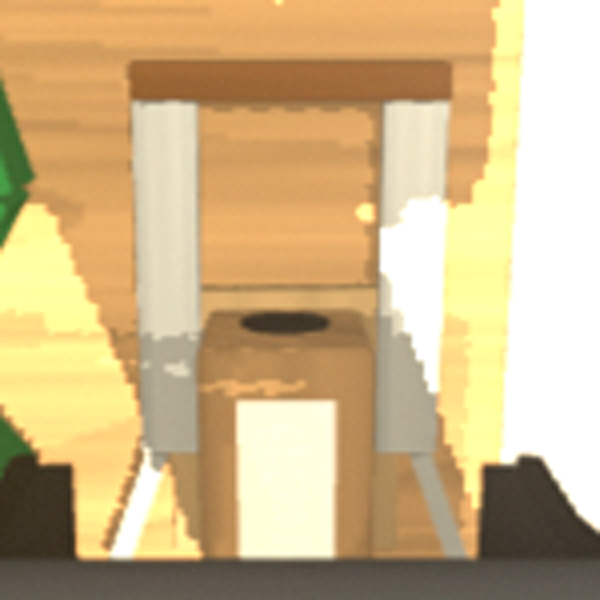

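The block rests on the hump, level and under the lips. I'll close the fingers, move behind it and push.

```bash
python3 -m pendant '[[[0,0,0],[-0.03,0.001,0],1],[[0,0,0],[-0.03,0,0],1],[[0,0,0],[-0.03,0,0],1],[[0,0,0],[0,0,0.03],1],[[0,0,0],[0,0,0],1],[[0,0,0],[0,0,0],1],[[0,0,0],[0,0,0],1],[[0,0,0],[0,0,0],1]]' 50
python3 -c "
from h import *
go(*st2w(-.092,-.0605)[:2],.036,-9.8);im=grab('wrist','w21'); print(pose()[0]['joint_positions'].round(3))"
```

```text
time: 43.28
position: [0.4016, 0.0543, 0.1562]
tool_rot: [3.129, -0.269, -0.002]
ft_force: [-0.0, -0.1, 0.4]
grip_width: 0.012
t 43.27 pos [0.4016 0.0543 0.1562] yaw -9.8 tilt [-0.001 -0.001]  F [-0.  -0.1  0.4]  w 0.012
shift(tool) mm [ -1.1  -1.  120.2]
rz after: -0.0  alt 180.0 j7 -1.69 j1 0.99
[ 0.992 -0.258 -1.037  2.071 -0.235  1.215 -1.689]
```

View pics/w21.png

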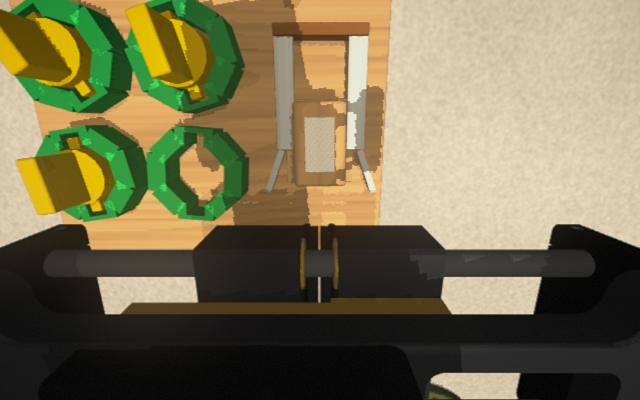

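```bash
python3 - <<'E'
from h import *
im=load('w21'); W=cloud(im); c,s=np.cos(YAW),np.sin(YAW); X=(W[...,0]-ST[0])*c+(W[...,1]-ST[1])*s; Y=-(W[...,0]-ST[0])*s+(W[...,1]-ST[1])*c
m=(W[...,2]>.07)&(W[...,2]<.085)&(abs(Y+.062)<.015)&(X<.06)&(X>-.1); print(np.percentile(X[m],[1,99]), m.sum())
for x in np.arange(-.08,0,.01):
    m=(W[...,2]>.06)&(W[...,2]<.1)&(abs(Y+.062)<.02)&(abs(X-x)<.004)
    if m.sum(): print(round(x,3),m.sum(),np.median(W[m][:,2]).round(4))
s,p,r=pose(); print('tcp X',(p[0]-ST[0])*c+(p[1]-ST[1])*np.sin(YAW))
E
```

```text
[-0.07298198 -0.00506881] 3106
-0.07 408 0.0787
-0.06 442 0.0789
-0.05 440 0.0789
-0.04 480 0.0788
-0.03 488 0.0785
-0.02 499 0.0783
-0.01 497 0.0779
tcp X -0.0908896720590095
```

```bash
python3 -m pendant '[[[0,0,0],[-0.002,-0.0005,0.03],1],[[0,0,0],[0,0,0.04],1],[[0,0,0],[0,0,0.03],1],[[0,0,0],[0,0,0.02],1],[[0,0,0],[0,0,0],1],[[0,0,0],[0,0,0],1]]' 50
python3 -c "
from h import *
go(*st2w(-.092,-.0605)[:2],.036,-9.8); print(pose()[0]['joint_positions'].round(3))"
```

```text
time: 44.08
position: [0.3997, 0.0554, 0.0365]
tool_rot: [3.129, -0.268, -0.001]
ft_force: [0.3, 0.5, 0.3]
grip_width: 0.006
t 44.08 pos [0.3997 0.0554 0.0365] yaw -9.8 tilt [-0.001 -0.001]  F [0.3 0.5 0.3]  w 0.006
shift(tool) mm [ 0.9 -0.1  0.5]
rz after: 0.0  alt -180.0 j7 -1.99 j1 1.05
[ 1.046  0.066 -1.248  2.201  0.079  0.922 -1.992]
```

```bash
python3 -m pendant '[[[0,0,0],[0.005,0,0],1],[[0,0,0],[0.005,0,0],1],[[0,0,0],[0.005,0,0],1],[[0,0,0],[0.005,0,0],1],[[0,0,0],[0,0,0],1]]' 50
python3 -c "
from h import *
go(*st2w(-.035,-.0605)[:2],.036,-9.8)"
```

```text
time: 44.7
position: [0.4193, 0.0522, 0.0357]
tool_rot: [3.13, -0.267, -0.002]
ft_force: [-0.1, -0.3, -0.4]
grip_width: 0.008
t 44.70 pos [0.4193 0.0522 0.0357] yaw -9.8 tilt [-0.001 -0.   ]  F [-0.1 -0.3 -0.4]  w 0.008
shift(tool) mm [38.   0.1 -0.3]
rz after: 0.0  alt -180.0 j7 -2.07 j1 0.99
```

```bash
python3 -m pendant '[[[0,0,0],[0.005,0,0],1],[[0,0,0],[0.005,0,0],1],[[0,0,0],[0.003,0,0],1]]' 50
python3 -c "
from h import *
go(*st2w(-.035,-.0605)[:2],.036,-9.8); grab('wrist','w22')"
```

```text
time: 45.08
position: [0.4308, 0.0498, 0.0352]
tool_rot: [3.129, -0.267, -0.006]
ft_force: [-3.7, 0.5, -0.7]
grip_width: 0.005
t 45.08 pos [0.4308 0.0498 0.0352] yaw -9.8 tilt [-0.004 -0.001]  F [-3.7  0.5 -0.7]  w 0.005
shift(tool) mm [26.3 -0.3 -0.9]
rz after: 0.0  alt -180.0 j7 -2.1 j1 0.96
```

View pics/w22.png

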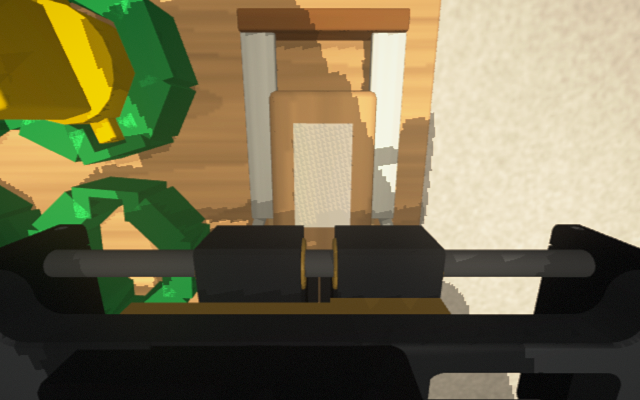

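The block is moving with about 4 N. I'll keep going to home.

```bash
python3 -m pendant '[[[0,0,0],[0.005,0,0],1],[[0,0,0],[0.005,0,0],1],[[0,0,0],[0.005,0,0],1],[[0,0,0],[0.005,0,0],1],[[0,0,0],[0.004,0,0],1],[[0,0,0],[0,0,0],1]]' 50
python3 -c "
from h import *
go(*st2w(-.035,-.0605)[:2],.036,-9.8)"
```

```text
time: 45.88
position: [0.4568, 0.0458, 0.0363]
tool_rot: [3.13, -0.268, 0.001]
ft_force: [0.5, 0.5, 0.1]
grip_width: 0.007
t 45.88 pos [0.4568 0.0458 0.0363] yaw -9.8 tilt [ 0.001 -0.001]  F [0.5 0.5 0.1]  w 0.007
shift(tool) mm [-0.1  0.2  0.3]
rz after: 0.0  alt -180.0 j7 -2.14 j1 0.9
```

```bash
python3 -m pendant '[[[0,0,0],[0.003,0,0],1],[[0,0,0],[0.002,0,0],1],[[0,0,0],[0,0,0],1]]' 50
python3 -m pendant '[[[0,0,0],[-0.002,0,0],1],[[0,0,0],[-0.02,0,0],1],[[0,0,0],[0,0,-0.06],1],[[0,0,0],[0,0,-0.06],1],[[0,0,0],[-0.04,0,-0.03],1],[[0,0,0],[0,0,0],1],[[0,0,0],[0,0,0],1]]' 50
python3 -c "
from h import *
go(*st2w(.105,-.038)[:2],.2,-9.8); grab('wrist','w23')
im=load('w23'); W=cloud(im); c,s=np.cos(YAW),np.sin(YAW); X=(W[...,0]-ST[0])*c+(W[...,1]-ST[1])*s; Y=-(W[...,0]-ST[0])*s+(W[...,1]-ST[1])*c
m=(W[...,2]>.07)&(W[...,2]<.085)&(abs(Y+.062)<.015)&(X<.08)&(X>-.1); print(np.percentile(X[m],[1,99]), m.sum(),np.median(W[m][:,2]))
for x in np.arange(-.06,-.02,.003):
    m=(abs(Y+.062)<.012)&(abs(X-x)<.0015)&(W[...,2]<.05); print(x.round(3),np.median(W[m][:,2]).round(4))
a=np.clip(im['color'][60:260,220:420]*1.4,0,255).astype(np.uint8); cv2.imwrite('pics/c23.png',cv2.resize(a,None,fx=3,fy=3,interpolation=cv2.INTER_CUBIC)[:,:,::-1])
"
```

```text
time: 46.25
position: [0.4578, 0.0453, 0.0352]
tool_rot: [3.128, -0.267, -0.01]
ft_force: [-7.0, 2.2, 3.6]
grip_width: 0.004
time: 47.12
position: [0.4032, 0.0547, 0.1812]
tool_rot: [3.124, -0.265, -0.006]
ft_force: [0.4, 0.0, 0.9]
grip_width: 0.003
t 47.12 pos [0.4032 0.0547 0.1812] yaw -9.7 tilt [-0.004 -0.006]  F [0.4 0.  0.9]  w 0.003
shift(tool) mm [194.2 -22.2 -19.5]
rz after: 0.1  alt -179.9 j7 -1.68 j1 0.99
[-0.02183397  0.04632321] 2933 0.07619343144790897
-0.06 0.018
-0.057 0.018
-0.054 0.0181
-0.051 0.0183
-0.048 0.0193
-0.045 0.0202
-0.042 0.0208
-0.039 0.0205
-0.036 0.0203
-0.033 0.019
-0.03 0.0179
-0.027 0.0254
-0.024 0.0261
-0.021 nan
  return _methods._mean(a, axis=axis, dtype=dtype,
  ret = ret.dtype.type(ret / rcount)
```

View pics/c23.png

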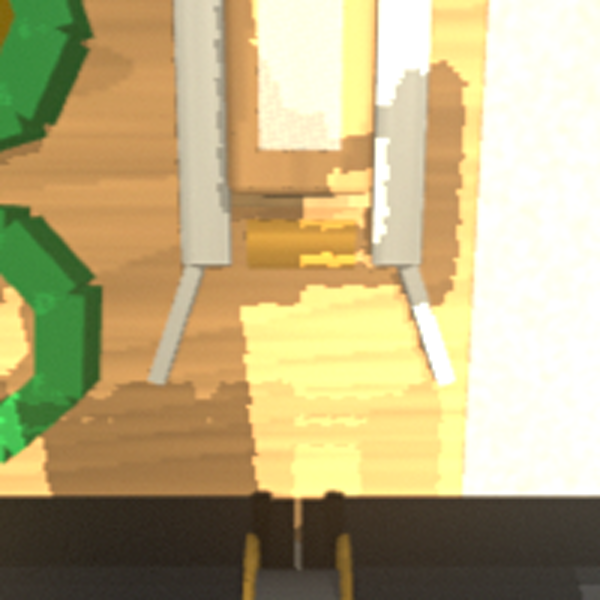

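The tunnel is home: centre at station x 12, flush at z 0.076. The hump is fully up behind it (crest 3 mm above the board). I'll check the cups, then push the gate.

```bash
python3 -c "
from h import *
from wm import *
grab('scene','s23'); grab('side','sd23')
for t in ('s23','sd23','w23'): meas(t,[(.4603,.2731),(.564,.255),(.546,.152)],.085,.11)
print(st2w(.105,-.038),pose()[1])
go(*st2w(.105,-.004)[:2],.18,-9.8)
"
```

```text
s23 68 [464.5 273.4] [16.9 46. ] long axis deg -2.0 z 0.0952
s23 91 [565.4 254.9] [50.  17.2] long axis deg 20.3 z 0.0944
s23 80 [547.5 153.3] [50.7 17.2] long axis deg 3.5 z 0.0953
sd23 143 [459.1 275.3] [18.4 45.5] long axis deg -2.2 z 0.0931
sd23 134 [563.1 257.5] [46.1 18.4] long axis deg 18.3 z 0.0931
sd23 117 [543.7 155. ] [45.3 17.1] long axis deg 3.9 z 0.093
w23 1404 [459.9 272.4] [19.4 45.8] long axis deg -1.8 z 0.0952
w23 1902 [563.4 253.8] [46.4 18.1] long axis deg 20.4 z 0.095
w23 1595 [544.5 150.7] [46.1 16.9] long axis deg 6.7 z 0.0955
[0.59849987 0.0439825  0.        ] [0.40267671 0.05490264 0.18038319]
t 47.27 pos [0.4027 0.0549 0.1804] yaw -9.7 tilt [-0.007 -0.003]  F [ 0.4 -0.3  0.4]  w 0.007
shift(tool) mm [194.9 -56.2  -1.2]
rz after: 0.1  alt -179.9 j7 -1.68 j1 0.99
```

View pics/s23.png

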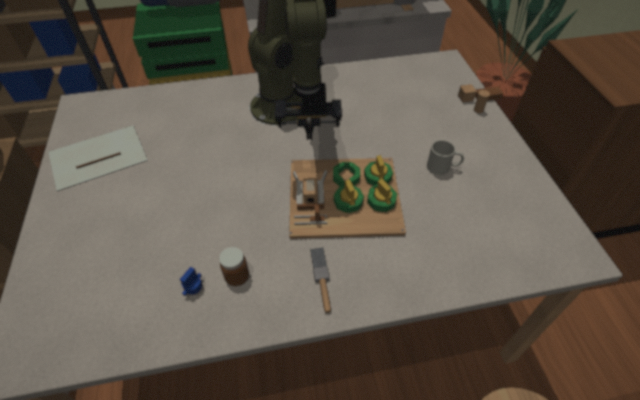

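All three cups and the tunnel are in place, with the jar, brush and mug untouched. I'll move beside the gate tab on its shut side.

```bash
python3 -m pendant '[[[0,0,0],[0.04,-0.012,0],1],[[0,0,0],[0.04,-0.012,0],1],[[0,0,0],[0.04,-0.012,0],1],[[0,0,0],[0.04,-0.012,0],1],[[0,0,0],[0.035,-0.008,0],1],[[0,0,0],[0,0,0],1],[[0,0,0],[0,0,0],1]]' 30
python3 -c "
from h import *
go(*st2w(.105,-.004)[:2],.048,-9.8); im=grab('wrist','w24')
W=cloud(im); c,s=np.cos(YAW),np.sin(YAW); X=(W[...,0]-ST[0])*c+(W[...,1]-ST[1])*s; Y=-(W[...,0]-ST[0])*s+(W[...,1]-ST[1])*c
m=(W[...,2]>.066)&(W[...,2]<.08)&(X>.08)&(X<.13)&(abs(Y+.05)<.06); print(m.sum(),np.percentile(X[m],[2,98]),np.percentile(Y[m],[2,98]))"
```

```text
time: 48.15
position: [0.5991, 0.0763, 0.1788]
tool_rot: [3.126, -0.265, -0.016]
ft_force: [0.0, 0.3, -0.7]
grip_width: 0.004
t 48.15 pos [0.5991 0.0763 0.1788] yaw -9.7 tilt [-0.01  -0.003]  F [ 0.   0.3 -0.7]  w 0.004
shift(tool) mm [  6.1  -2.7 130.7]
rz after: 0.1  alt -179.9 j7 -2.24 j1 0.69
457 [0.09144132 0.11945784] [-0.04896427 -0.03551355]
```

View pics/w24.png

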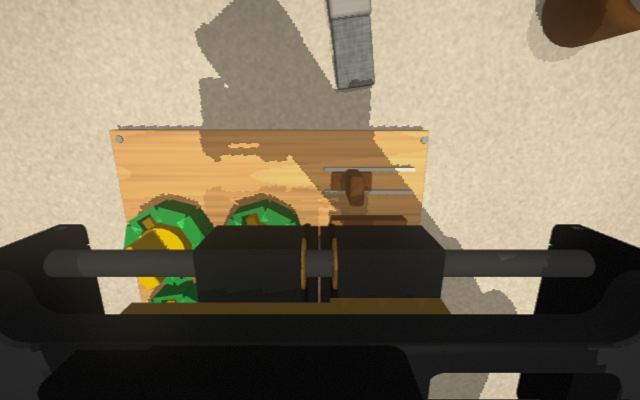

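```bash
python3 -m pendant '[[[0.2,0.4,0],[0.006,-0.003,0.03],1],[[0,0,0],[0,0,0.04],1],[[0,0,0],[0,0,0.03],1],[[0,0,0],[0,0,0.025],1],[[0,0,0],[0,0,0],1],[[0,0,0],[0,0,0],1]]' 30
python3 -c "
from h import *
go(*st2w(.105,-.062)[:2],.05,-9.8)"
```

```text
time: 48.95
position: [0.6065, 0.077, 0.0563]
tool_rot: [3.127, -0.267, 0.003]
ft_force: [0.1, 0.6, 0.8]
grip_width: 0.007
t 48.95 pos [0.6065 0.077  0.0563] yaw -9.8 tilt [ 0.001 -0.004]  F [0.1 0.6 0.8]  w 0.007
shift(tool) mm [-2.4 57.9  6.4]
rz after: 0.0  alt -180.0 j7 -2.32 j1 0.62
```

```bash
python3 -m pendant '[[[0,0,0],[-0.002,0.007,0.004],1],[[0,0,0],[0,0.007,0],1],[[0,0,0],[0,0.007,0],1],[[0,0,0],[0,0.007,0],1],[[0,0,0],[0,0.007,0],1],[[0,0,0],[0,0.007,0],1],[[0,0,0],[0,0.007,0],1],[[0,0,0],[0,0,0],1]]' 30
python3 -m pendant '[[[0,0,0],[0,0.003,0],1],[[0,0,0],[0,0.003,0],1],[[0,0,0],[0,0,0],1]]'
python3 -c "
from h import *
go(*st2w(.105,-.062)[:2],.05,-9.8); im=grab('wrist','w25')
W=cloud(im); c,s=np.cos(YAW),np.sin(YAW); X=(W[...,0]-ST[0])*c+(W[...,1]-ST[1])*s; Y=-(W[...,0]-ST[0])*s+(W[...,1]-ST[1])*c
m=(W[...,2]>.066)&(W[...,2]<.08)&(X>.08)&(X<.13)&(Y<-.04)&(Y>-.12); print(m.sum(),m.any() and np.percentile(Y[m],[2,98]))"
```

```text
time: 49.95
position: [0.5957, 0.0276, 0.0509]
tool_rot: [3.125, -0.269, -0.001]
ft_force: [-0.9, 0.1, 0.2]
grip_width: 0.007
time: 50.32
position: [0.5948, 0.0228, 0.0509]
tool_rot: [3.126, -0.267, -0.001]
ft_force: [1.4, 1.2, 0.4]
grip_width: 0.007
t 50.33 pos [0.5948 0.0228 0.0509] yaw -9.8 tilt [-0.001 -0.004]  F [1.4 1.2 0.4]  w 0.007
shift(tool) mm [0.1 2.4 0.9]
rz after: 0.0  alt -180.0 j7 -2.23 j1 0.73
331 [-0.06645358 -0.05191397]
```

View pics/w25.png

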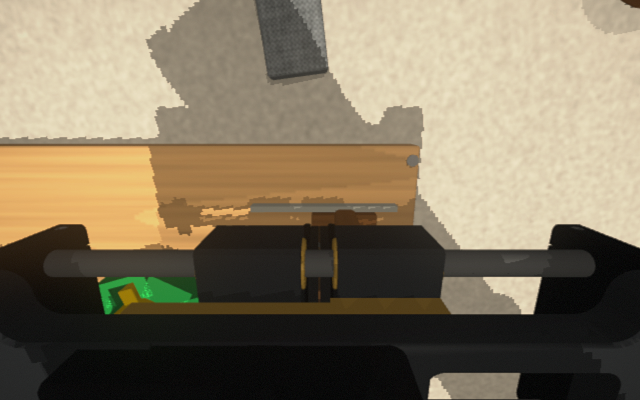

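The gate has moved with the finger; its base is at (345,217). I'll keep pushing until the stop is felt.

```bash
python3 -m pendant '[[[0,0,0],[0,0.002,0],1],[[0,0,0],[0,0.002,0],1],[[0,0,0],[0,0.002,0],1],[[0,0,0],[0,0,0],1]]'
python3 -m pendant '[[[0,0,0],[0,0.002,0],1],[[0,0,0],[0,0.002,0],1],[[0,0,0],[0,0,0],1]]'

```

```text
time: 50.88
position: [0.5937, 0.0167, 0.0509]
tool_rot: [3.126, -0.267, -0.001]
ft_force: [-0.4, 1.7, -1.2]
grip_width: 0.002
time: 51.25
position: [0.5933, 0.0142, 0.0511]
tool_rot: [3.128, -0.266, 0.0]
ft_force: [1.4, 4.8, -2.3]
grip_width: 0.001
```

```bash
python3 -m pendant '[[[0,0,0],[0,0.002,0],1],[[0,0,0],[0,0.002,0],1],[[0,0,0],[0,0,0],1]]'
python3 -m pendant '[[[0,0,0],[0,0.002,0],1],[[0,0,0],[0,0,0],1]]'
```

```text
time: 51.62
position: [0.5931, 0.014, 0.0512]
tool_rot: [-3.127, 0.262, -0.003]
ft_force: [3.1, 10.6, -5.2]
grip_width: 0.004
time: 51.88
position: [0.593, 0.0139, 0.0513]
tool_rot: [-3.125, 0.26, -0.004]
ft_force: [5.0, 14.4, -5.3]
grip_width: 0.005
```

The stop is firm: 14 N and no further motion. I'll back off, lift clear and check everything.

```bash
python3 -m pendant '[[[0,0,0],[0,-0.01,0],1],[[0,0,0],[0,-0.02,0],1],[[0,0,0],[0,0,-0.06],1],[[0,0,0],[0,0,-0.06],1],[[0,0,0],[-0.05,0,-0.03],1],[[0,0,0],[-0.06,0,0],1],[[0,0,0],[-0.04,0,0],1],[[0,0,0],[0,0,0],1]]'
python3 -m pendant '[[[0,0,0],[0,0,0],1],[[0,0,0],[0,0,0],1]]'
python3 -c "
from h import *
from wm import *
im=grab('wrist','w26'); grab('scene','s26'); grab('side','sd26')
W=cloud(im); c,s=np.cos(YAW),np.sin(YAW); X=(W[...,0]-ST[0])*c+(W[...,1]-ST[1])*s; Y=-(W[...,0]-ST[0])*s+(W[...,1]-ST[1])*c
m=(W[...,2]>.066)&(W[...,2]<.08)&(X>.085)&(X<.13)&(abs(Y+.06)<.06); print('tab',m.sum(),np.percentile(X[m],[2,98]),np.percentile(Y[m],[2,98]))
m=(W[...,2]>.07)&(W[...,2]<.085)&(abs(Y+.062)<.015)&(X<.08)&(X>-.1); print('tunnel',np.percentile(X[m],[1,99]),np.median(W[m][:,2]))
for t in ('w26','s26'): meas(t,[(.4603,.2731),(.564,.255),(.546,.152)],.088,.11)
a=np.clip(im['color']*1.0,0,255)
im=load('sd26');a=np.clip(im['color'][160:320,250:420]*1.5,0,255).astype(np.uint8); cv2.imwrite('pics/c26.png',cv2.resize(a,None,fx=3.7,fy=3.7,interpolation=cv2.INTER_CUBIC)[:,:,::-1])
"
```

```text
time: 52.88
position: [0.4555, 0.0589, 0.2027]
tool_rot: [3.108, -0.266, -0.005]
ft_force: [-0.0, -0.5, -0.3]
grip_width: 0.0
time: 53.12
position: [0.4575, 0.0602, 0.2018]
tool_rot: [3.129, -0.264, -0.013]
ft_force: [0.5, -0.2, 0.2]
grip_width: 0.004
tab 586 [0.08982156 0.11806732] [-0.09114545 -0.07766621]
tunnel [-0.02127929  0.04746408] 0.07626404223701694
w26 913 [459.8 272.1] [17.7 46.4] long axis deg -0.8 z 0.0955
w26 1189 [563.5 254.1] [46.3 17.5] long axis deg 18.3 z 0.0953
w26 1049 [544.8 151. ] [46.1 16.6] long axis deg 5.9 z 0.0955
s26 60 [463.1 274. ] [16.1 46.7] long axis deg -3.0 z 0.0954
s26 78 [567.5 255.2] [45.9 17.5] long axis deg 19.0 z 0.0953
s26 76 [546.6 153. ] [47.6 16.2] long axis deg 5.9 z 0.0951
```

View pics/w26.png

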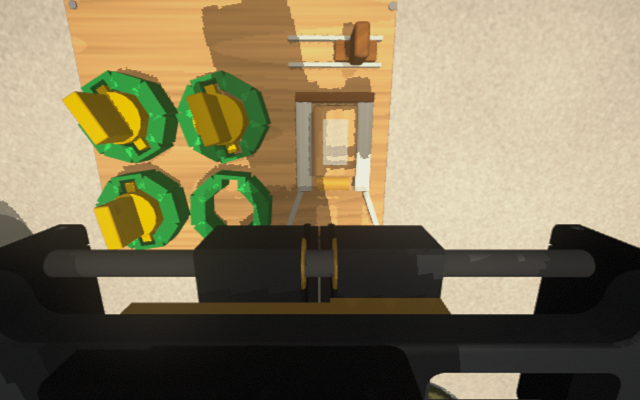

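View pics/c26.png

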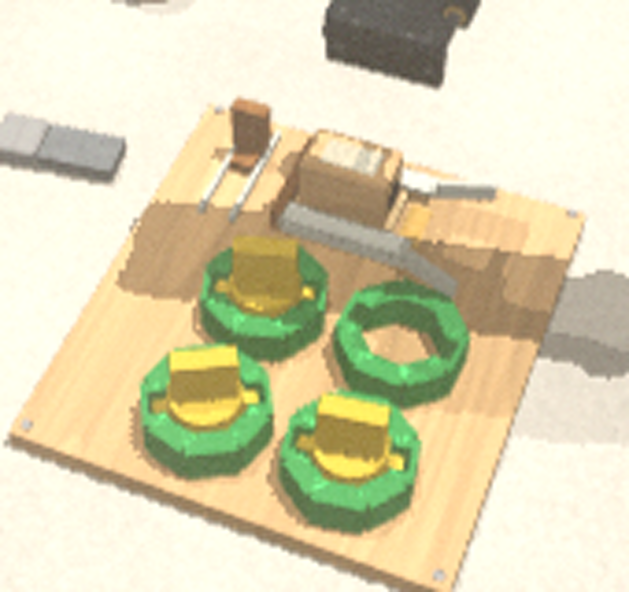

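The wrist view shows the tab moved by about 42 mm. I'll cross-check the travel with the fixed cameras.

```bash
python3 - <<'E'
from h import *
c,s=np.cos(YAW),np.sin(YAW)
for a,b in (('s23','s26'),('sd23','sd26'),('w23','w26'),('w20','w26')):
    r=[]
    for t in (a,b):
        W=cloud(load(t)); X=(W[...,0]-ST[0])*c+(W[...,1]-ST[1])*s; Y=-(W[...,0]-ST[0])*s+(W[...,1]-ST[1])*c
        m=(W[...,2]>.068)&(W[...,2]<.08)&(X>.08)&(X<.13)&(abs(Y+.06)<.06)
        r.append((m.sum(),np.percentile(Y[m],[3,50,97]).round(4) if m.any() else None))
    print(a,b,r)
E
```

```text
s23 s26 [(np.int64(43), array([-0.046 , -0.0399, -0.0338])), (np.int64(37), array([-0.087 , -0.0812, -0.0757]))]
sd23 sd26 [(np.int64(44), array([-0.0469, -0.0382, -0.0329])), (np.int64(41), array([-0.0881, -0.0789, -0.0748]))]
w23 w26 [(np.int64(0), None), (np.int64(573), array([-0.091 , -0.0841, -0.0778]))]
w20 w26 [(np.int64(560), array([-0.0489, -0.0428, -0.0363])), (np.int64(573), array([-0.091 , -0.0841, -0.0778]))]
```

All cameras say about 42 mm of the 44. I'll push once more, lower on the tab and a bit harder, to be sure it's at its stop.

```bash
python3 -c "
from h import *
go(*st2w(.105,-.040)[:2],.15,-9.8)"
```

```text
t 53.27 pos [0.4572 0.061  0.2016] yaw -9.6 tilt [-0.009  0.   ]  F [-0.3 -0.3  0.2]  w 0.002
shift(tool) mm [142.6  -4.9  50.3]
rz after: 0.2  alt -179.8 j7 -1.81 j1 1.2
```

```bash
python3 -m pendant '[[[0,0.4,0.2],[0.048,-0.0016,0],1],[[0,0,0],[0.048,-0.0016,0],1],[[0,0,0],[0.047,-0.0016,0],1],[[0,0,0],[0,0,0.05],1],[[0,0,0],[0,0,0.055],1],[[0,0,0],[0,0,0.045],1],[[0,0,0],[0,0,0],1],[[0,0,0],[0,0,0],1]]'
python3 -c "
from h import *
go(*st2w(.105,-.068)[:2],.04,-9.8)"
```

```text
time: 54.28
position: [0.5805, 0.0423, 0.0535]
tool_rot: [3.123, -0.26, -0.012]
ft_force: [-0.0, -0.8, 0.3]
grip_width: 0.007
t 54.27 pos [0.5805 0.0423 0.0535] yaw -9.5 tilt [-0.008 -0.007]  F [-0.  -0.8  0.3]  w 0.007
shift(tool) mm [17.5 25.3 13.5]
rz after: 0.3  alt -179.7 j7 -2.27 j1 0.74
```

```bash
python3 -m pendant '[[[0,0,0],[0.017,0,0.01],1],[[0,0,0],[0,0.008,0],1],[[0,0,0],[0,0.008,0],1],[[0,0,0],[0,0.006,0],1],[[0,0,0],[0,0.002,0],1],[[0,0,0],[0,0,0],1]]'
python3 -m pendant '[[[0,0,0],[0,0.003,0],1],[[0,0,0],[0,0.003,0],1],[[0,0,0],[0,0,0],1]]'
python3 -m pendant '[[[0,0,0],[0,0.004,0],1],[[0,0,0],[0,0.004,0],1],[[0,0,0],[0,0,0],1]]'
python3 -c "
from h import *
s,p,r=pose();c,s=np.cos(YAW),np.sin(YAW);d=p[:2]-ST;print(d[0]*c+d[1]*s,-d[0]*s+d[1]*c)"
```

```text
time: 55.02
position: [0.5925, 0.0158, 0.0435]
tool_rot: [3.122, -0.259, -0.011]
ft_force: [0.4, 3.1, 3.1]
grip_width: 0.001
time: 55.4
position: [0.5924, 0.0155, 0.0437]
tool_rot: [3.131, -0.254, -0.008]
ft_force: [3.9, 12.2, -0.8]
grip_width: 0.004
time: 55.78
position: [0.5922, 0.0152, 0.044]
tool_rot: [-3.121, 0.246, 0.002]
ft_force: [9.1, 24.2, -8.2]
grip_width: 0.003
0.10364689052553598 -0.06744977517784985
```

It is rigid at 24 N, so the gate is at its end stop. I'll back off, clear the scene and do a final check.

```bash
python3 -m pendant '[[[0,0,0],[0,-0.02,0],1],[[0,0,0],[0,-0.02,0],1],[[0,0,0],[0,0,-0.06],1],[[0,0,0],[0,0,-0.06],1],[[0,0,0],[-0.05,0,-0.03],1],[[0,0,0],[-0.05,0,0],1],[[0,0,0],[0,0,0],1],[[0,0,0],[0,0,0],1]]'
python3 -c "
from h import *
from wm import *
im=grab('wrist','w27'); grab('scene','s27')
W=cloud(im); c,s=np.cos(YAW),np.sin(YAW); X=(W[...,0]-ST[0])*c+(W[...,1]-ST[1])*s; Y=-(W[...,0]-ST[0])*s+(W[...,1]-ST[1])*c
m=(W[...,2]>.066)&(W[...,2]<.08)&(X>.085)&(X<.13)&(abs(Y+.06)<.06); print('tab',m.sum(),np.percentile(Y[m],[2,98]))
m=(W[...,2]>.07)&(W[...,2]<.085)&(abs(Y+.062)<.015)&(X<.08)&(X>-.1); print('tunnel',np.percentile(X[m],[1,99]),np.median(W[m][:,2]))
for t in ('w27','s27'): meas(t,[(.4603,.2731),(.564,.255),(.546,.152)],.088,.11)
"
```

```text
time: 56.78
position: [0.4995, 0.0567, 0.1932]
tool_rot: [3.119, -0.263, -0.012]
ft_force: [-0.5, -0.6, 0.4]
grip_width: 0.006
tab 530 [-0.09110542 -0.07762787]
tunnel [-0.02148195  0.04764733] 0.07630434780459977
w27 331 [460.3 271.9] [17.2 45.7] long axis deg -2.1 z 0.0953
w27 1177 [563.7 254.3] [45.8 17.6] long axis deg 19.1 z 0.0954
w27 998 [544.8 151. ] [46.  16.7] long axis deg 6.4 z 0.0956
s27 62 [463.4 274.4] [16.  46.4] long axis deg -2.8 z 0.0951
s27 80 [566.  255.8] [48.1 16.4] long axis deg 17.9 z 0.0952
s27 79 [549.  152.8] [49.5 17.3] long axis deg 6.0 z 0.095
```

View pics/s27.png

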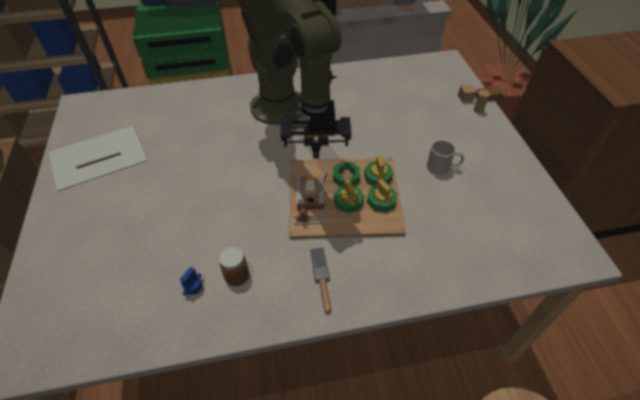

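View pics/w27.png

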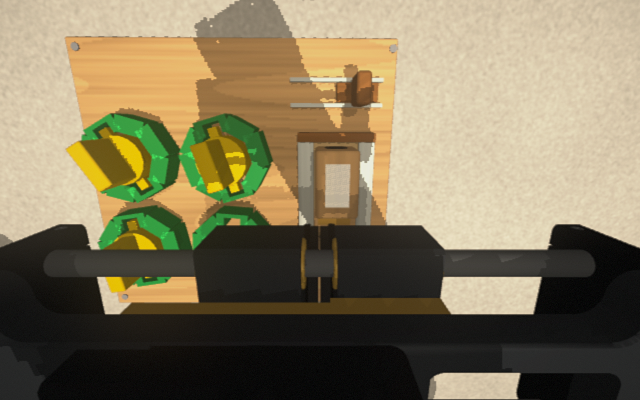

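```bash
python3 -c "
from bench import order
print(order.close_job())"
```

```text
the job is handed in; nothing more can be done
None
```

The feeding station is ready and I handed the job in at about 57 s of the 210 s. Nothing was touching the robot at the end.

- **Cups:** three were out, and they now stand in docks 2, 3 and 4. Each went straight down with its lugs lined up with the slots. Their fin tops measured z ≈ 0.095–0.096 m, which means fully down. Dock 1 is empty.
- **Tunnel block:** it was knocked about 3 cm aside during the run, so I located it again before picking it up. My first slide, gripping it near the front, jammed in the rail at about 46 N. I let go and pushed it from behind with closed fingers instead, which took about 4 N. It is now home against the end stop, with the detent hump seen 3 mm up behind it.
- **Gate:** I opened it last. It came up rigid at its end stop, with no further movement at 24 N.
- **Bystanders:** the final pictures show the jar, brush, mug and blue lookalike where they were.

**One disagreement:** the cameras showed about 42 mm of gate travel, not the stated 44 mm. The rigid stop and the tab's final position (about y −82 once corrected for the wrist camera's offset) both point to fully open.

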